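Find and mark the balance point of a weighted beam

ROBOT

A 7-joint arm with a two-finger parallel gripper is mounted at the origin on the work surface. World frame = base frame: x ahead of the robot, y to its left, z up, the work surface at z = 0. Lengths are in m, angles in rad, forces in N, time in s.
With the tool pointing down it reaches from about 0.425 to 0.975 m from the base axis. Payload 16.7 kg.
Tool frame: the origin (TCP) lies midway between the tips of the shut fingers; the grasp point (between the pads) lies 19 mm behind it; z points along the fingers, y is the direction in which the jaws open and shut (so a half turn about z gives the same grasp; the last joint's range is limited). The gripper opens to 85 mm and grips with 20 to 120 N. Pads are 22 mm wide; open, the fingers measure 114 mm over their backs; the gripper's body (76 mm by 85 mm) begins 54 mm behind the grasp point. The pads swing forward as they close: fully open they stand 13 mm farther back than shut.
Start: joints at [0.966, 0.426, 0.074, 1.606, -0.034, 1.111, -0.067], TCP at [0.297, -0.606, 0.231] pointing down, gripper open.
Joint ranges: [-2.85, 2.85], [-0.5, 2.14], [-1.23, 1.37], [0.21, 2.46], [-1.02, 4.16], [0.16, 2.05], [-2.73, 2.73]. Speed limits (rad/s): [1.89, 1.89, 2.39, 2.39, 3.01, 3.01, 3.01].

INTERFACE

Orientations are given as a unit quaternion [x, y, z, w].
In Python, from bench import manip, optics, workorder gives the robot as it stands.
- The arm moves only by the tool drive_tool, never from a script. Its argument "targets" is a list of rows, each a list of 3 entries, a list of its own where there are three numbers: the opening, from 0 (shut) to 1 (fully open), then the shift along the world's x, y, z in mm, then the turn, a rotation vector about the world's x, y, z in degrees. In form: [[gripper, [x, y, z], [rx, ry, rz]], ...]. A call has 1 to 20 rows; each row is the pose to reach, as a shift and turn from the pose measured when the call began; what a row does not reach only later rows make up. A row lasts 1/8 s, in which the tool goes at most 62.5 mm and 10.7 degrees, less where a joint would pass 70% of its speed; a pose out of reach is approached as far as the arm can. A call with a gripper value outside its range is refused whole. The fingers move at their own pace and stop on an object; "grip_force" is the grip in N (left out, the last holds). Time passes only in rows, so rows that repeat a pose let the fingers close. It gives the time, the measured TCP pose, the force and the opening at its end, in the units of the state.
- manip.read_state(): the state, without advancing time (a new reading comes with each control period).
- optics.grab_frame(name): name is "side" or "top"; returns the picture (420x560x3 uint8, red, green, blue); there is no depth.
- optics.calibration(name): a dict with "fx", "fy", "cx", "cy" (pixels), "view" (4x4, takes a point from world to camera coordinates). Camera axes: x right, y down, z forward; pixel columns grow to the right and rows downward; lengths in m; the calibration is good to about 2 mm. A picture is of the moment at which its call begins. calibration takes no time and is no camera call.
- workorder.hand_in(): hands the job in, once; it reports no verdict.
The state is a dict: "time_s": time; "joint_pos": joint angles; "dq": joint speeds; "joint_efforts": joint torques, N m; "tcp_pos": TCP position; "eef_rot": TCP orientation; "ft_force": force on the tool from outside, world axes, zero at the start; "ft_torque": the same for the moment, N m; "grip_width": finger opening in m.
Only numpy, scipy, OpenCV 4.12 (cv2) and the standard library are available. Lean on these libraries where they do the work, as an engineer would, in place of code of your own. Each camera call takes 0.05 s, during which the arm holds its last target.

TASK

Lay the long wooden beam flat across the balance stand so that it lies on the ridge and tips down onto the higher of the two side blocks (the rest), and let go; then slide it along over the ridge until it tips up off the rest and balances level on the ridge alone, untouched. Then mark the balance point: set the wooden saddle marker astride the balanced beam, seated squarely and centred over the ridge, and leave the beam still balanced level. Leave the other things on the bench where they are.

Things in the scene. Friction and masses are not known exactly. Their poses are not given: they have to be found in the camera images.
- stand: balance stand, fixed: base plate 70 x 210 x 12 mm with three upright blocks in a row along its y axis: low catch, ridge, rest. The beam goes along this y axis. Origin: centre of the underside. A beam lying on ridge and the rest's outer edge slopes 0.09 rad (up to 0.14 when its end lies farther in), on ridge and catch 0.22 rad.
- ridge (a point): centre of the flat top of the ridge (middle block), axes as the stand's. Top 60 mm (x) by 14 mm (y), 60 mm above the bench.
- rest (a point): centre of the top of the rest, the higher side block at the stand's +y end: 50 mm (x) by 45 mm (y), its outer edge 95 mm from the ridge's centre, top 52 mm above the bench (8 mm lower than the ridge).
- catch (a point): centre of the top of the low catch at the stand's -y end: 50 mm (x) by 20 mm (y), 85 mm from the ridge's centre, top 40 mm above the bench.
- beam: pale straight plywood beam, 200 mm long (x axis), 30 mm wide (y), 18 mm thick (z), about 0.2 kg. Origin: centre of the underside. Lies flat on the bench at first. A steel slug is fixed unseen in its bore: the balance point lies up to 36 mm to either side of the middle, different each time; only tipping tells where.
- saddle: wooden saddle marker, an inverted U with a fin on top, 62 mm high, 45 g; stands on its legs at one of two places (a plain block at the other). Origin: centre of the legs' underside. Slot along x, 36 mm wide, 12 mm deep; legs 6 mm thick, 48 mm over both, 20 mm long in x. Plate z = 12 to 20 mm, fin to grip z = 20 to 62 mm, 12 mm thick (x) by 44 mm (y).
- saddle_seat (a point): centre of the roof of the saddle's slot, 12 mm above its underside, axes as the saddle's. Seated, the roof lies on the beam's top and the legs hang beside the beam.
- block: bystander: plain wooden block 50 x 65 x 30 mm, loose; origin centre of the underside.
- file: bystander: flat file with wooden handle, 300 mm long, loose.
- boltboard: bystander: wooden board 260 x 70 x 25 mm with upright bolts to 78 mm above the bench, loose.
- offcut: bystander: plywood offcut about 125 x 60 x 12 mm, loose.
- screwdriver: bystander: screwdriver, loose.
- hammer: bystander: hammer, loose.
- sander: bystander: cork hand sanding block with a wooden grip, 110 x 50 x 36 mm, loose.
There are look-alikes about, which are no part of the job. What is shaped like the saddle but green or pink is not meant.

How it is judged:
By the outcome, as a careful person would: the job done as asked, in the order asked, and still so for the second after the job is handed in, with the robot touching nothing.
It also fails if it takes over 72 s, if anything falls off the work surface, if the arm or the gripper's body presses on something with over 40 N, if the wrist force passes 120 N, or if a joint passes its speed limit or range.

## Working session

There is one attempt and no reset: what is moved stays moved. The work goes in short steps, Python scripts to look and compute and a tool call to move; the robot and the scene stay as the last step left them, time stands still between calls to the robot, and variables do not carry over. Pictures are saved under pics/ and viewed, and the job is handed in when it is done.

Besides the shell and the picture viewer there is one more tool, called after "Emit:" by a JSON object that holds its "api" and its "payload", one argument or row to a line. drive_tool: Moves the arm, as the interface text tells. Its arguments: {"type":"object","properties":{"targets":{"type":"array","items":{"type":"array"}},"grip_force":{"type":"number"}},"required":["targets"]}

```bash
mkdir -p pics; ls
python3 - <<'E'
from bench import manip, optics, workorder
import cv2
for n in("side","top"):
    im=optics.grab_frame(n); cv2.imwrite(f"pics/{n}0.png",cv2.resize(im[:,:,::-1],(800,600),interpolation=cv2.INTER_CUBIC))
    c=optics.calibration(n); print(n,c)
print(manip.read_state())
E
```

```text
pics
side {'fx': 437.68072946144224, 'fy': 437.68072946144224, 'cx': 277.732183580483, 'cy': 207.6365767620528, 'view': array([[-0.81748948, -0.5756679 , -0.01781628,  0.45054033],
       [-0.39817648,  0.58724852, -0.70469473,  0.22323659],
       [ 0.41613273, -0.5689865 , -0.7092869 ,  0.97124317],
       [ 0.        ,  0.        ,  0.        ,  1.        ]])}
top {'fx': 533.90224129611, 'fy': 533.90224129611, 'cx': 272.14378332795246, 'cy': 210.72733739978062, 'view': array([[ 0.02221337, -0.99970408,  0.009916  ,  0.01214088],
       [-0.99175287, -0.0232868 , -0.12603164,  0.54018682],
       [ 0.12622525, -0.00703463, -0.99197666,  1.48498119],
       [ 0.        ,  0.        ,  0.        ,  1.        ]])}
{'time_s': 0.1, 'joint_pos': array([ 0.96547396,  0.42665617,  0.07390142,  1.60658735, -0.03410991,
        1.11077791, -0.06708032]), 'dq': array([-0.00165308, -0.0011195 ,  0.00145926, -0.00228374, -0.00107233,
       -0.00027959,  0.00060215]), 'joint_efforts': array([ 7.92900537e-03, -9.51537681e+01,  3.77144963e+00, -4.64407074e+01,
        1.97040767e-02,  6.49329057e-03, -4.64302013e-05]), 'tcp_pos': array([ 0.29691638, -0.60576155,  0.23067136]), 'eef_rot': array([ 9.74147288e-01,  2.25913081e-01, -1.76627641e-04, -5.56632238e-04]), 'ft_force': array([0.66744058, 1.55461979, 0.30874481]), 'ft_torque': array([-0.01840942, -0.02025682, -0.03264862]), 'grip_width': 0.08525356347416159}
```

View pics/side0.png

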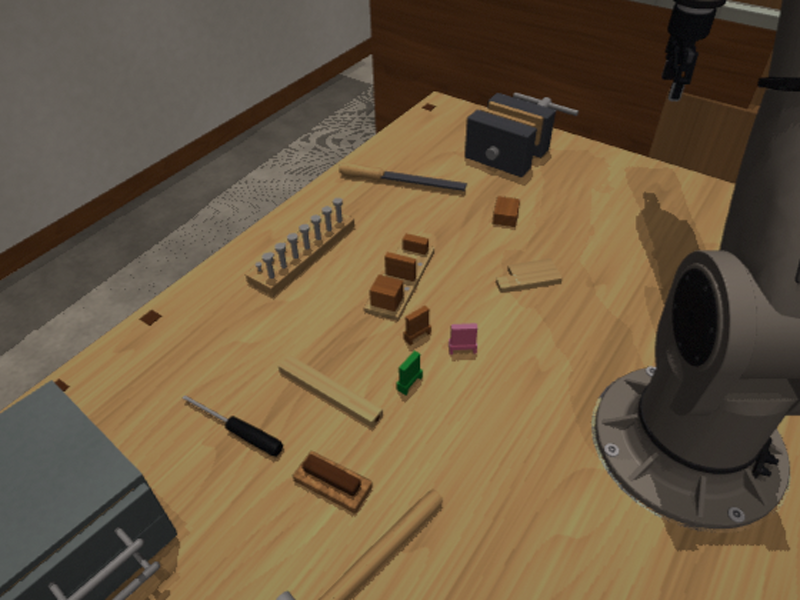

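View pics/top0.png

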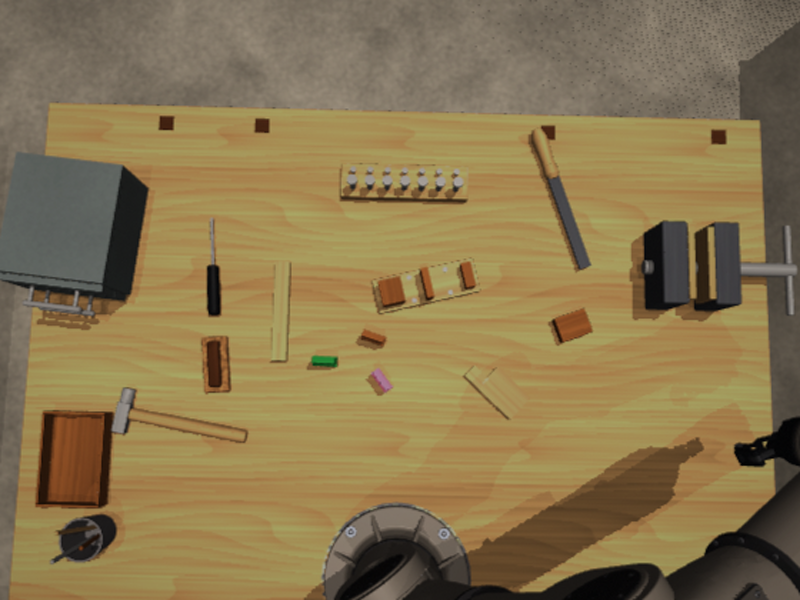

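The side and top views agree. In the top view (800x600) the beam is at (281,311), the stand at (427,285) with its rest on the left (the big block), the brown saddle at (373,339) and the green and pink decoys to the left and below it. The block is at (572,325). I'll enlarge these regions next.

```bash
cat > h.py <<'E'
import numpy as np, cv2
from bench import manip, optics, workorder
def crop(name,x0,y0,w,h,out,im=None,grid=True):
    im=optics.grab_frame(name) if im is None else im
    s=min(800/w,600/h); s=int(s)
    c=cv2.resize(im[y0:y0+h,x0:x0+w,::-1],None,fx=s,fy=s,interpolation=cv2.INTER_CUBIC)
    if grid:
        for u in range((x0+9)//10*10,x0+w,10):
            cv2.line(c,((u-x0)*s+s//2,0),((u-x0)*s+s//2,5 if u%50 else 12),(0,0,255),1)
            if u%20==0: cv2.putText(c,str(u),((u-x0)*s-8,22),0,.35,(0,0,255),1)
        for v in range((y0+9)//10*10,y0+h,10):
            cv2.line(c,(0,(v-y0)*s+s//2),(5,(v-y0)*s+s//2),(0,0,255),1)
            if v%20==0: cv2.putText(c,str(v),(8,(v-y0)*s+6),0,.35,(0,0,255),1)
    cv2.imwrite(out,c); return im
C={n:optics.calibration(n) for n in("side","top")}
def proj(n,P):
    c=C[n];P=np.atleast_2d(P);p=P@c['view'][:3,:3].T+c['view'][:3,3]
    return np.c_[c['fx']*p[:,0]/p[:,2]+c['cx'],c['fy']*p[:,1]/p[:,2]+c['cy']]
def ray(n,u,v):
    c=C[n];R=c['view'][:3,:3];t=c['view'][:3,3]
    return -R.T@t, R.T@np.array([(u-c['cx'])/c['fx'],(v-c['cy'])/c['fy'],1])
def atz(n,u,v,z):
    o,d=ray(n,u,v); return o+d*(z-o[2])/d[2]
E
python3 - <<'E'
from h import *
t=crop("top",175,165,110,100,"pics/t1.png"); crop("top",250,170,100,75,"pics/t2.png",t)
s=crop("side",180,150,160,120,"pics/s1.png"); crop("side",245,155,80,60,"pics/s2.png",s)
np.save("t.npy",t);np.save("s.npy",s)
E
```

```text
(no output)
```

View pics/t1.png

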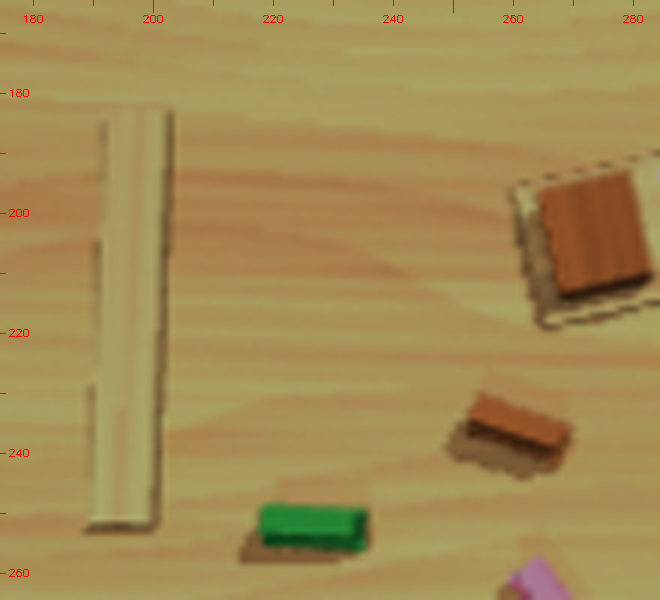

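View pics/t2.png

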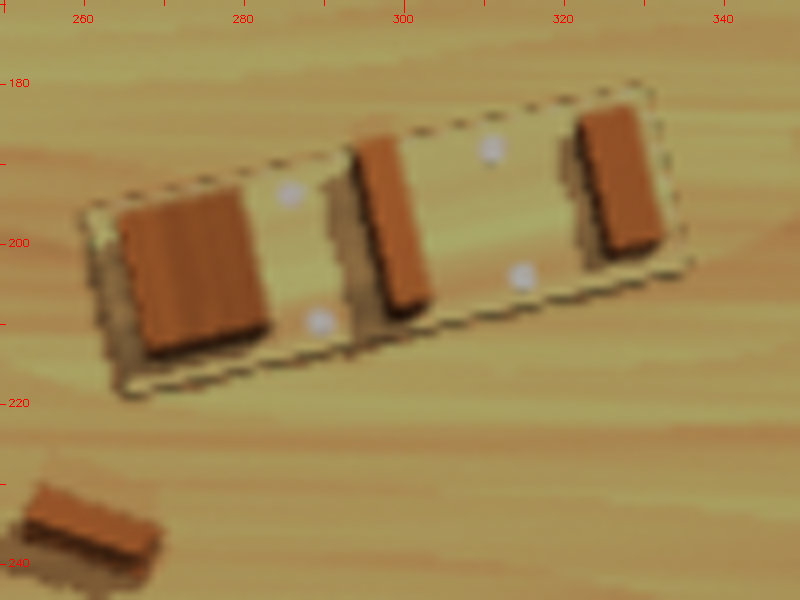

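View pics/s1.png

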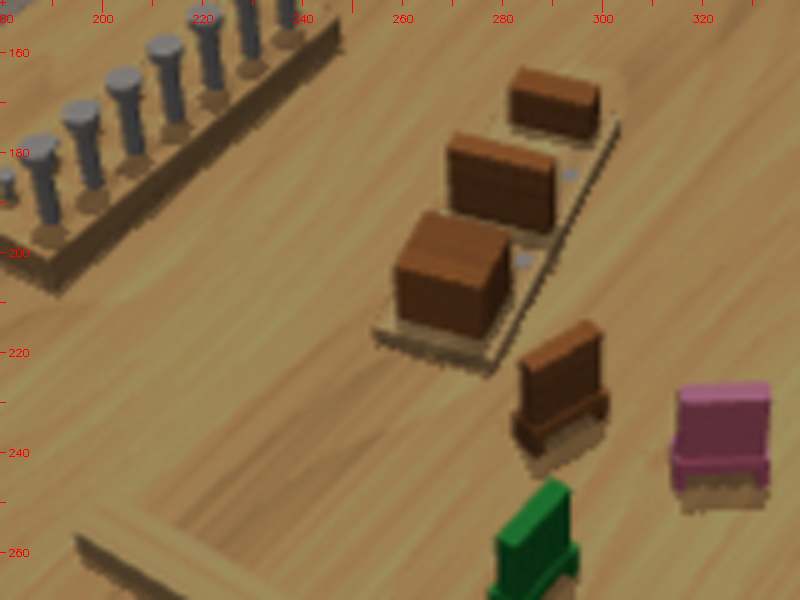

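View pics/s2.png

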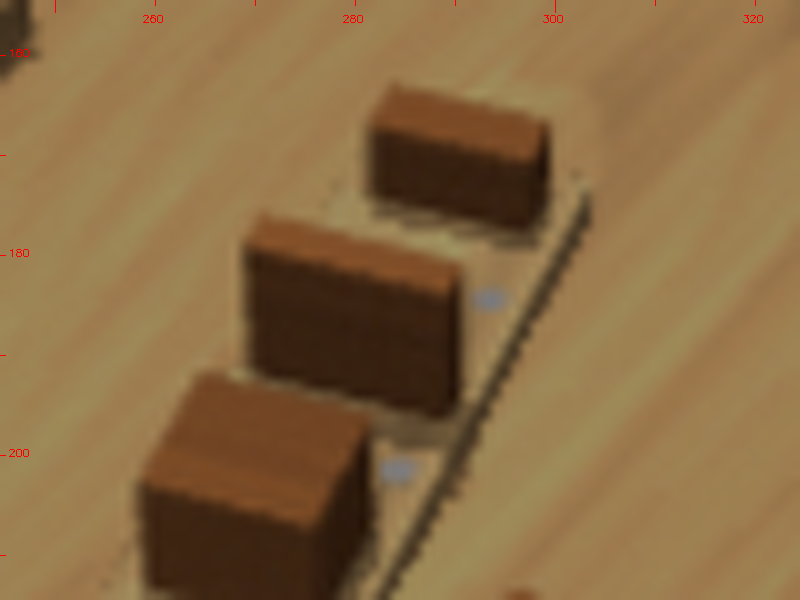

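Run:
```python
from h import *
t=np.load("t.npy");s=np.load("s.npy")
crop("top",240,220,50,40,"pics/t3.png",t); crop("side",270,205,50,40,"pics/s3.png",s)
crop("side",185,245,95,60,"pics/s4.png",s)
```

```text
(no output)
```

View pics/t3.png

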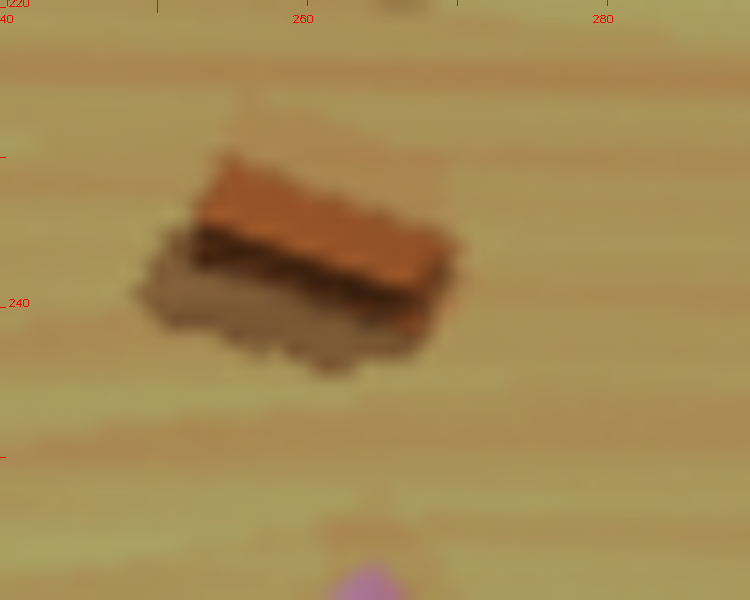

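View pics/s3.png

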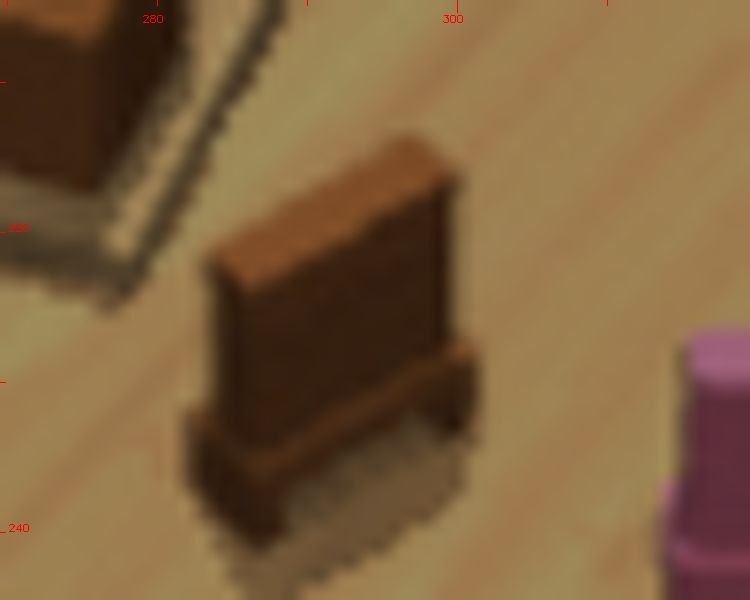

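View pics/s4.png

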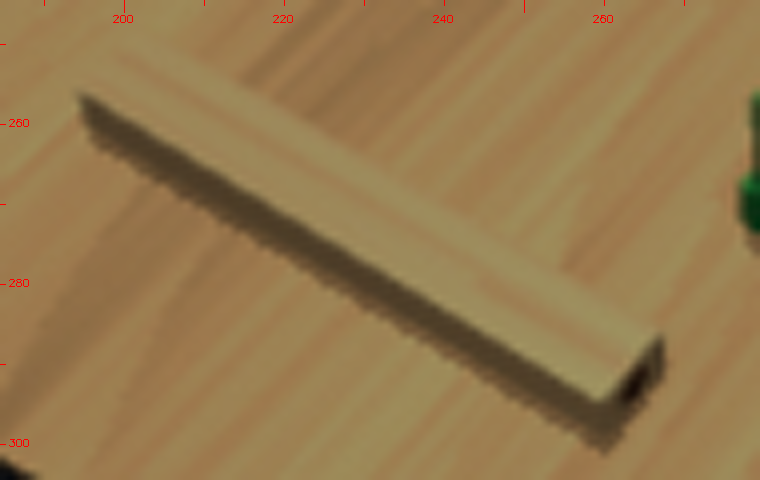

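```bash
cat > fit0.py <<'E'
from h import *
from scipy.optimize import least_squares
def px(pts,x0,y0,s): return np.array([[x0+(a-s/2)/s,y0+(b-s/2)/s] for a,b in pts])
def fit(obs,g):
    # obs: list (cam, model Nx3, pix Nx2)
    def f(p):
        c,s=np.cos(p[2]),np.sin(p[2]);R=np.array([[c,-s,0],[s,c,0],[0,0,1]])
        return np.concatenate([(proj(n,np.array(M)@R.T+[p[0],p[1],0])-P).ravel() for n,M,P in obs])
    r=least_squares(f,g); return r.x,f(r.x)
def rect(yc,hx,hy,z,o): return [(sx*hx,yc+sy*hy,z) for sx,sy in o]
TO=[(1,1),(1,-1),(-1,-1),(-1,1)]; SO=[(1,-1),(-1,-1),(-1,1),(1,1)]
M=lambda o: rect(0,.03,.007,.06,o)+rect(.0725,.025,.0225,.052,o)+rect(-.085,.025,.01,.04,o)
tp=px([(357,142),(395,135),(430,296),(392,306),(120,212),(240,188),(268,322),(147,347),(580,115),(635,103),(664,235),(610,248)],250,170,8)
sp=px([(268,213),(462,262),(452,293),(248,243),(207,372),(370,415),(313,525),(140,480),(397,85),(548,122),(533,163),(370,125)],245,155,10)
T=("top",M(TO),tp);S=("side",M(SO),sp)
def show(name,obs,g):
    for o in ([obs[0]],[obs[1]],obs):
        p,r=fit(o,g); print(name,p[:2].round(4),np.degrees(p[2]).round(2),'rms',np.sqrt((r**2).mean()).round(2))
show("stand",[T,S],[.6,0,.2])
B=[(.1,.015,.018),(.1,-.015,.018),(-.1,-.015,.018),(-.1,.015,.018)]
show("beam",[("top",B,px([(106,107),(170,110),(156,522),(92,520)],175,165,6)),("side",[B[0],B[3],B[2]],px([(80,95),(600,405),(662,335)],185,245,8))],[.6,.15,0])
# saddle: y axis along fin.
F=lambda o:[(a*.006,b*.022,.062) for a,b in o]
show("saddle",[("top",F(TO),px([(230,155),(462,245),(415,293),(198,222)],240,220,15)),("side",F([(1,-1),(-1,-1),(-1,1),(1,1)]),px([(405,135),(458,172),(247,290),(210,255)],270,205,15))],[.55,.03,-.3])
E
python3 fit0.py
```

```text
stand [ 0.5774 -0.0492] 13.96 rms 0.26
stand [ 0.5753 -0.0473] 13.86 rms 0.32
stand [ 0.5766 -0.0487] 13.92 rms 0.41
beam [0.5195 0.2413] 0.35 rms 0.22
beam [0.517  0.2454] -0.05 rms 0.33
beam [0.5185 0.2432] -0.04 rms 0.68
saddle [0.4683 0.0534] -19.51 rms 0.5
saddle [0.4671 0.0577] -16.67 rms 0.23
saddle [0.468  0.0552] -18.16 rms 0.66
```

Poses in metres and degrees: stand (0.577, -0.049) at yaw 13.9, beam (0.5185, 0.243) at yaw 0, saddle (0.468, 0.055) at yaw -18. First I'll swing to above the beam, with the jaws along world y.

Emit:
{"api": "drive_tool", "payload": {
  "targets": [
    [1,[266,281,0],[0,0,66]],
    [1,[266,281,0],[0,0,66]],
    [1,[266,281,0],[0,0,66]],
    [1,[266,281,0],[0,0,66]],
    [1,[266,281,0],[0,0,66]],
    [1,[266,281,0],[0,0,66]],
    [1,[323,606,0],[0,0,120]],
    [1,[323,606,0],[0,0,120]],
    [1,[323,606,0],[0,0,120]],
    [1,[323,606,0],[0,0,120]],
    [1,[323,606,0],[0,0,120]],
    [1,[222,849,-110],[0,0,154]],
    [1,[222,849,-110],[0,0,154]],
    [1,[222,849,-110],[0,0,154]],
    [1,[222,849,-110],[0,0,154]],
    [1,[222,849,-110],[0,0,154]],
    [1,[222,849,-110],[0,0,154]],
    [1,[222,849,-110],[0,0,154]]
  ],
  "grip_force": 40
}}

```text
time_s: 2.45
tcp_pos: [0.5191, 0.2427, 0.1208]
eef_rot: [-0.001, 1.0, -0.001, -0.0]
ft_force: [0.7, 0.3, -0.4]
grip_width: 0.0853
```

Emit:
{"api": "drive_tool", "payload": {
  "targets": [
    [1,[0,0,-60],[0,0,0]],
    [1,[0,0,-100],[0,0,0]],
    [1,[0,0,-117],[0,0,0]],
    [1,[0,0,-117],[0,0,0]],
    [0.2,[0,0,-117],[0,0,0]],
    [0.2,[0,0,-117],[0,0,0]],
    [0.2,[0,0,-117],[0,0,0]],
    [0.2,[0,0,-117],[0,0,0]],
    [0.2,[0,0,-117],[0,0,0]],
    [0.2,[0,0,-117],[0,0,0]]
  ],
  "grip_force": 40
}}

```text
time_s: 3.7
tcp_pos: [0.5197, 0.2429, 0.0048]
eef_rot: [-0.001, 1.0, -0.001, 0.001]
ft_force: [-2.6, -1.8, 11.4]
grip_width: 0.0296
```

Run:
```python
from h import *
crop("side",185,205,110,85,"pics/s5.png")
print(manip.read_state()['grip_width'])
```

```text
0.029020425016625752
```

View pics/s5.png

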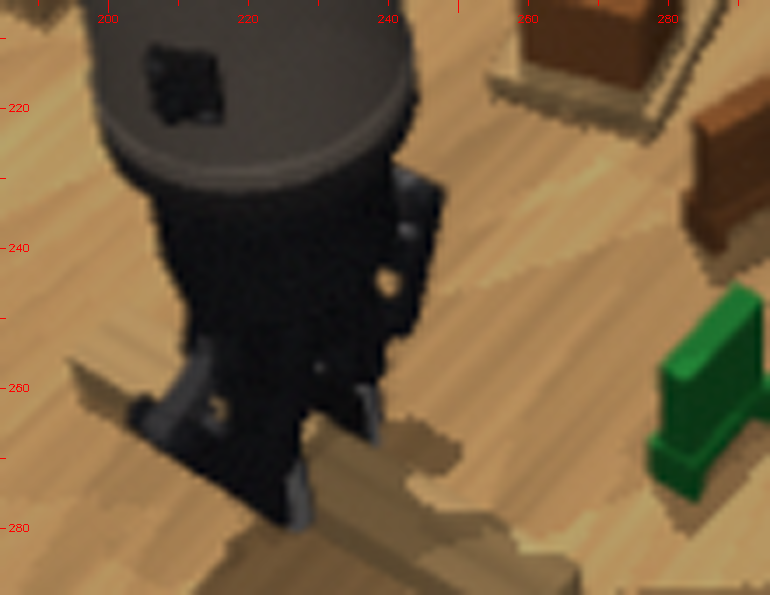

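```bash
python3 -c "
from scipy.spatial.transform import Rotation as R
import numpy as np
a=np.radians(13.9);x=np.array([np.cos(a),np.sin(a),0])
print((R.from_rotvec(-np.radians(5.2)*x)*R.from_rotvec([0,0,np.radians(-76.2)])).as_rotvec(degrees=True), np.degrees(-.09)*x)"
```

```text
[ -3.4499952   -4.41579248 -76.14439953] [-5.00561617 -1.23876477 -0.        ]
```

Emit:
{"api": "drive_tool", "payload": {
  "targets": [
    [0.2,[0,0,60],[0,0,0]],
    [0.2,[0,0,115],[0,0,0]],
    [0.2,[5,-20,120],[0,0,-10]],
    [0.2,[45,-243,120],[0,0,-76.2]],
    [0.2,[45,-243,120],[0,0,-76.2]],
    [0.2,[45,-243,120],[0,0,-76.2]],
    [0.2,[45,-243,120],[0,0,-76.2]],
    [0.2,[45,-243,120],[0,0,-76.2]],
    [0.2,[45,-243,120],[0,0,-76.2]],
    [0.2,[45,-243,120],[0,0,-76.2]],
    [0.2,[45,-243,120],[0,0,-76.2]],
    [0.2,[45,-243,120],[0,0,-76.2]]
  ]
}}

```text
time_s: 5.25
tcp_pos: [0.5646, -0.0001, 0.1247]
eef_rot: [0.615, 0.788, -0.001, -0.0]
ft_force: [0.0, -0.2, -2.6]
grip_width: 0.0288
```

Run:
```python
from h import *
t=crop("top",220,150,130,97,"pics/t6.png");s=crop("side",200,110,150,112,"pics/s6.png")
st=manip.read_state();print(st['tcp_pos'],st['eef_rot'],st['ft_force'],st['grip_width'])
```

```text
[ 5.64618189e-01 -1.55919802e-04  1.24726104e-01] [ 6.15610603e-01  7.88050075e-01 -8.13749271e-04 -4.63693771e-05] [ 0.70344729 -0.77799549 -2.53956893] 0.028830527688064992
```

View pics/t6.png

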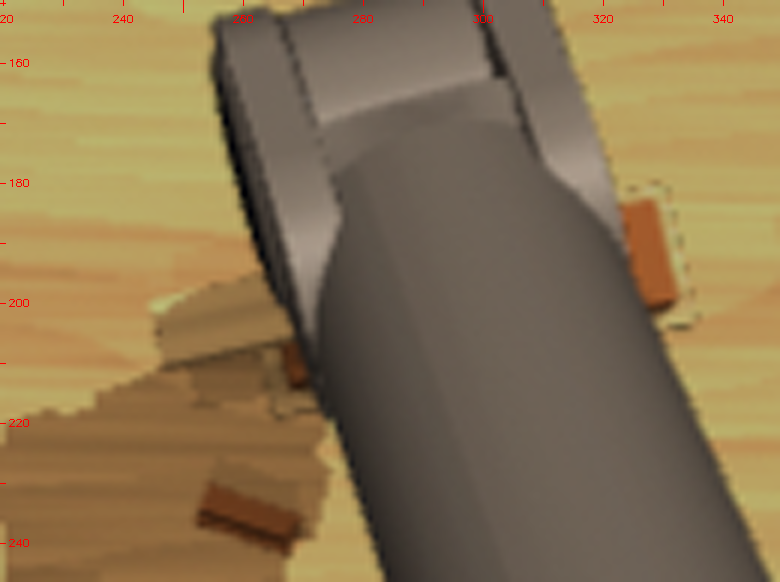

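View pics/s6.png

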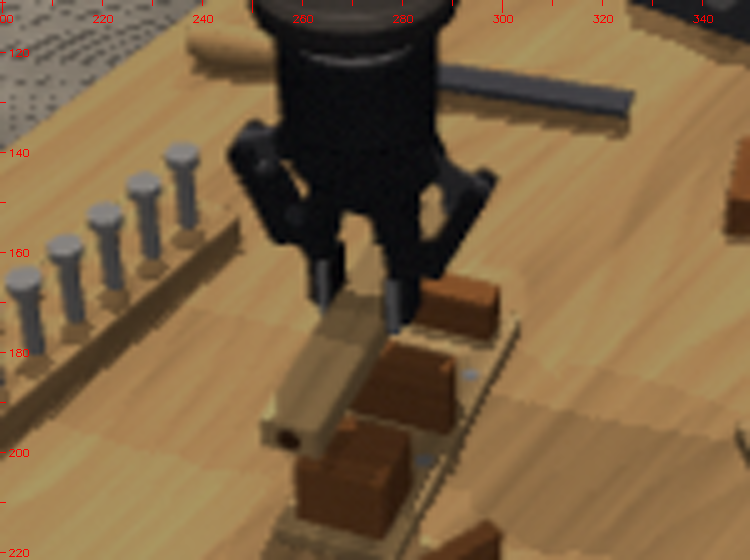

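The beam is gripped level over the stand. In the side view its +y end face is near px (258,195), with the bore visible. I'll compare the expected corners with this picture to check the robot-to-camera offset.

Run:
```python
from h import *
a=np.radians(13.96);x=np.array([np.cos(a),np.sin(a),0]);y=np.array([-np.sin(a),np.cos(a),0]);z=np.array([0,0,1.])
c=np.array([.5646,-.0002,.12])+y*(.0012)*-1*-1
# beam mid relative TCP: beam mid was 1.2mm toward world -x of TCP at yaw 90 -> after -76deg: dir
d=np.array([-np.cos(np.radians(-76.1)),-np.sin(np.radians(-76.1)),0])*.0012
c=np.array([.5646,-.0002,.12])+d
for lx,h in((.015,.018),(-.015,.018),(.015,0),(-.015,0)):
    P=c+y*.1+x*lx+z*h
    u=proj("side",P)[0]; v=proj("top",P)[0]
    print(lx,h,u.round(1),((u-[200,110])*5+2.5).round(0), 'top',((v-[220,150])*6+3).round(0))
# stand pts check in side
```

```text
0.015 0.018 [251.  192.9] [257. 417.] top [145. 300.]
-0.015 0.018 [262.6 195.9] [315. 432.] top [159. 366.]
0.015 0 [251.5 198.3] [260. 444.] top [146. 306.]
-0.015 0 [262.9 201.3] [317. 459.] top [161. 371.]
```

Emit:
{"api": "drive_tool", "payload": {
  "targets": [
    [0.2,[0,0,-30],[-5.0,-1.25,0]],
    [0.2,[0,0,-50],[-5.0,-1.25,0]],
    [0.2,[0,0,-58],[-5.0,-1.25,0]],
    [0.2,[0,0,-61],[-5.0,-1.25,0]],
    [0.2,[0,0,-62],[-5.0,-1.25,0]],
    [0.2,[0,0,-62],[-5.0,-1.25,0]]
  ]
}}

```text
time_s: 6.1
tcp_pos: [0.5649, -0.0005, 0.0632]
eef_rot: [0.615, 0.787, -0.028, 0.036]
ft_force: [-0.1, 0.2, -1.6]
grip_width: 0.0291
```

Run:
```python
from h import *
s=crop("side",200,110,150,112,"pics/s7.png")
st=manip.read_state();print(st['tcp_pos'],st['eef_rot'],st['ft_force'],st['grip_width'])
```

```text
[ 5.64923323e-01 -3.98352092e-04  6.32067267e-02] [ 0.61517596  0.78707987 -0.02820934  0.03560959] [-0.41920569  0.76162355 -2.55447506] 0.028935978340826025
```

View pics/s7.png

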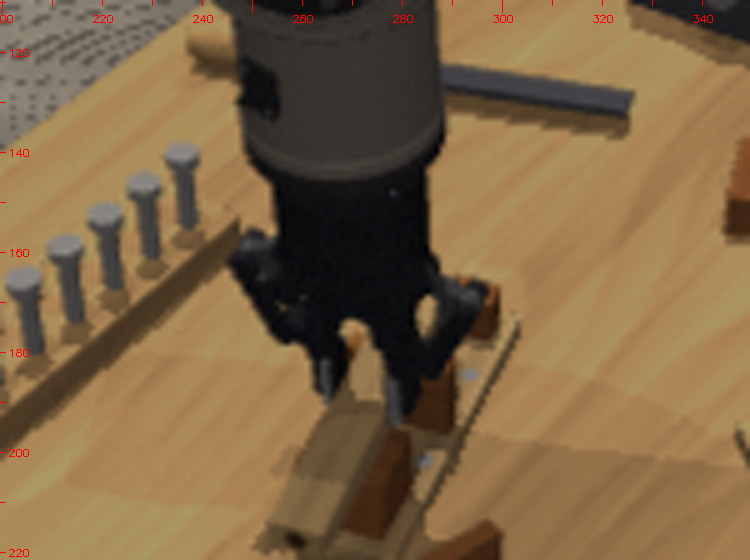

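The beam sits tilted just above the ridge and rest, with no contact force yet. I'll lower it a touch, open, and rise.

Emit:
{"api": "drive_tool", "payload": {
  "targets": [
    [0.2,[0,0,-1],[0,0,0]],
    [0.2,[0,0,-2],[0,0,0]],
    [0.45,[0,0,-2],[0,0,0]],
    [0.6,[0,0,-2],[0,0,0]],
    [0.6,[0,0,-2],[0,0,0]],
    [0.6,[0,0,-2],[0,0,0]],
    [0.6,[0,0,30],[0,0,0]],
    [0.6,[0,0,80],[5.0,1.25,0]],
    [0.3,[-20,80,110],[5.0,1.25,0]],
    [0.15,[-40,160,110],[5.0,1.25,0]],
    [0.15,[-40,160,110],[5.0,1.25,0]]
  ]
}}

```text
time_s: 7.52
tcp_pos: [0.5243, 0.1619, 0.174]
eef_rot: [0.615, 0.788, 0.0, 0.0]
ft_force: [0.7, 0.3, -0.9]
grip_width: 0.013
```

Run:
```python
from h import *
t=crop("top",220,150,130,97,"pics/t8.png");s=crop("side",200,140,130,97,"pics/s8.png")
st=manip.read_state();print(st['tcp_pos'],st['eef_rot'],st['ft_force'],st['grip_width'])
```

```text
[0.52358432 0.164858   0.1740468 ] [ 6.13261939e-01  7.89879424e-01  5.25697397e-04 -1.12108811e-04] [1.36358989 0.31325445 0.02010223] 0.012980847470008251
```

View pics/t8.png

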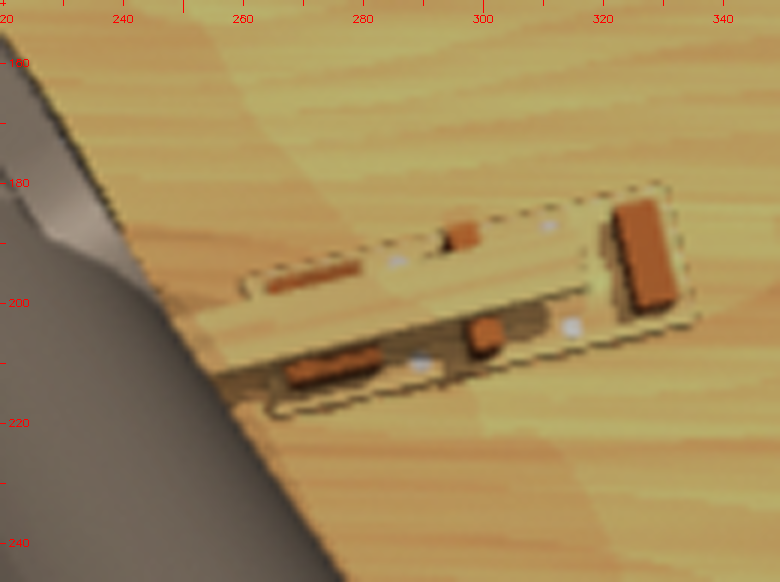

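View pics/s8.png

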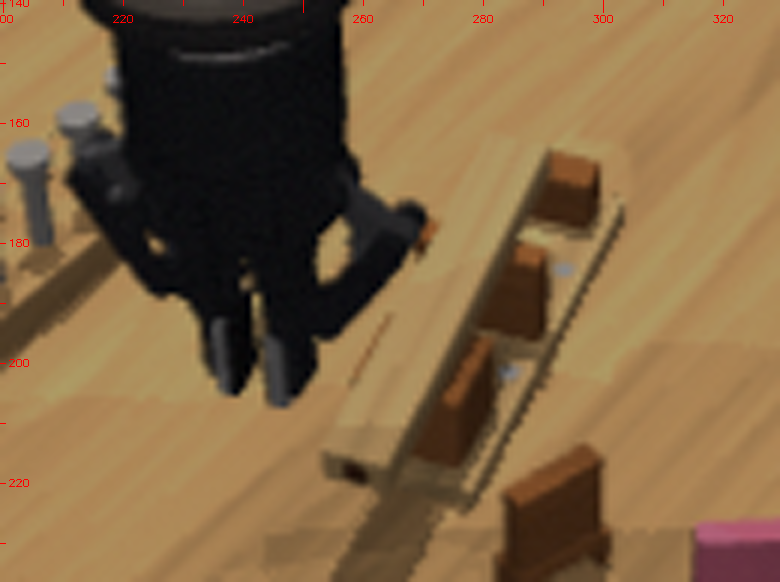

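The top and side views show the beam on the ridge and rest, tipped toward the rest and centred sideways on the ridge. Its +y end is at side px (257,217). I'll lower the nearly shut fingers beyond that end and push along -y in small steps.

Emit:
{"api": "drive_tool", "payload": {
  "targets": [
    [0.15,[0,0,-60],[0,0,0]],
    [0.15,[0,0,-110],[0,0,0]],
    [0.15,[0,0,-118],[0,0,0]],
    [0.15,[7,-28,-118],[0,0,0]],
    [0.15,[11.5,-46.6,-118],[0,0,0]],
    [0.15,[13,-52.4,-118],[0,0,0]],
    [0.15,[14,-56.5,-118],[0,0,0]],
    [0.15,[15.2,-61.1,-118],[0,0,0]],
    [0.15,[15.2,-61.1,-118],[0,0,0]]
  ]
}}

```text
time_s: 8.75
tcp_pos: [0.5389, 0.1041, 0.0562]
eef_rot: [0.613, 0.79, 0.001, -0.0]
ft_force: [0.7, 0.2, -0.9]
grip_width: 0.013
```

```bash
cat > look.py <<'E'
from h import *
import sys
k=sys.argv[1]
s=optics.grab_frame("side");c=s[145:235,235:320,::-1]
cv2.imwrite(f"pics/p{k}.png",cv2.resize(c,None,fx=6,fy=6,interpolation=cv2.INTER_CUBIC))
np.save(f"p{k}.npy",s)
st=manip.read_state();d=st['tcp_pos']-[.5766,-.048,0]
a=np.radians(13.9)
print(st['time_s'],'tcp',st['tcp_pos'].round(4),'y',(-np.sin(a)*d[0]+np.cos(a)*d[1]).round(4),'x',(np.cos(a)*d[0]+np.sin(a)*d[1]).round(4),st['ft_force'].round(1))
E
python3 look.py 1
```

```text
8.8 tcp [0.5388 0.104  0.0561] y 0.1567 x -0.0002 [-0.3  0.8  0.4]
```

View pics/p1.png

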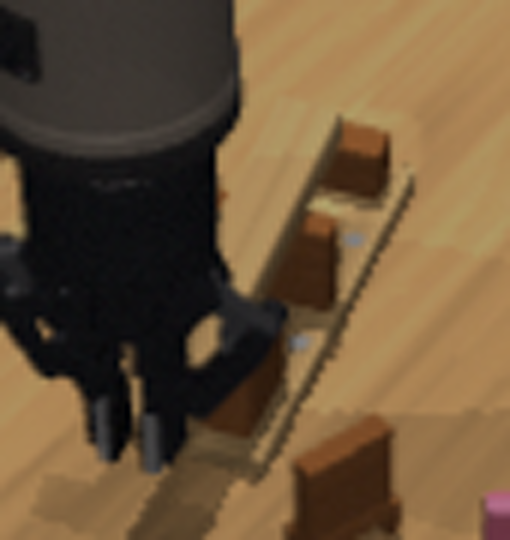

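Emit:
{"api": "drive_tool", "payload": {
  "targets": [
    [0.15,[0.6,-2.5,0],[0,0,0]],
    [0.15,[1.2,-4.9,0],[0,0,0]],
    [0.15,[1.7,-6.8,0],[0,0,0]],
    [0.15,[1.7,-6.8,0],[0,0,0]]
  ]
}}

```text
time_s: 9.3
tcp_pos: [0.5406, 0.097, 0.0561]
eef_rot: [0.613, 0.79, 0.001, -0.0]
ft_force: [-0.3, 2.3, 2.4]
grip_width: 0.0127
```

```bash
python3 look.py 2
```

```text
9.35 tcp [0.5405 0.097  0.0561] y 0.1494 x -0.0002 [0.5 1.7 2.1]
```

View pics/p2.png

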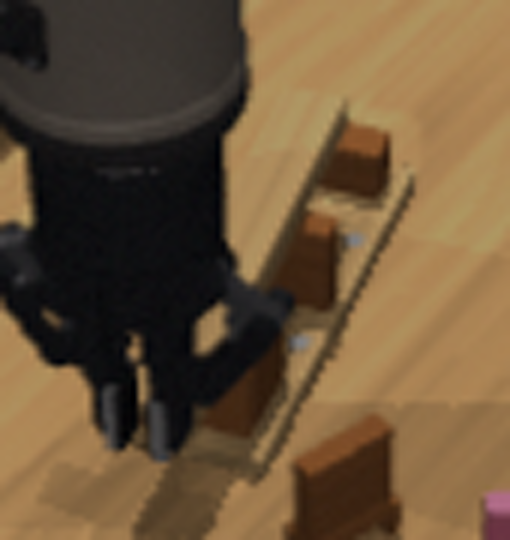

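Emit:
{"api": "drive_tool", "payload": {
  "targets": [
    [0.15,[0.6,-2.5,0],[0,0,0]],
    [0.15,[1.2,-4.9,0],[0,0,0]],
    [0.15,[1.2,-4.9,0],[0,0,0]],
    [0.15,[0.3,-1.5,0],[0,0,0]],
    [0.15,[0,0,0],[0,0,0]]
  ]
}}

```text
time_s: 9.98
tcp_pos: [0.5403, 0.0971, 0.056]
eef_rot: [0.613, 0.79, 0.0, -0.0]
ft_force: [-0.5, -0.1, 0.1]
grip_width: 0.013
```

```bash
python3 look.py 3
python3 - <<'E'
from h import *
a=np.radians(13.9)
def st(P):
    d=P[:2]-[.5766,-.048];return (np.cos(a)*d[0]+np.sin(a)*d[1]).round(4),(-np.sin(a)*d[0]+np.cos(a)*d[1]).round(4)
print(st(atz("top",220+(587-3)/6,150+(290-3)/6,.082)))
print(st(atz("top",220+(585-3)/6,150+(232-3)/6,.082)))
print('side',st(atz("side",200+(550-3)/6,140+(150-3)/6,.083)))
E
```

```text
10.025 tcp [0.5403 0.0973 0.056 ] y 0.1498 x -0.0003 [-0.6  0.1  0.4]
(np.float64(-0.0163), np.float64(-0.0489))
(np.float64(0.0103), np.float64(-0.0542))
side (np.float64(-0.0166), np.float64(-0.0447))
```

View pics/p3.png

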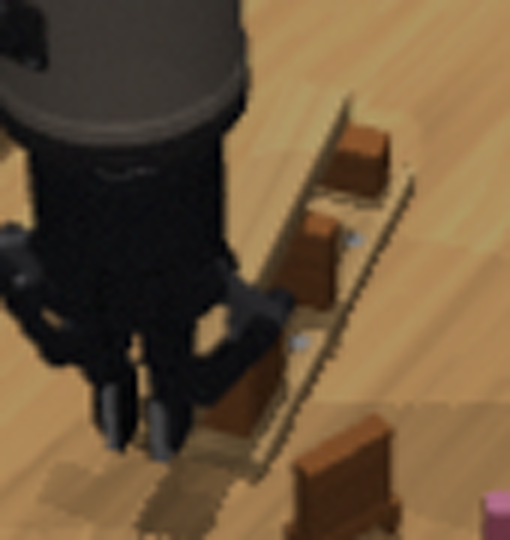

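Emit:
{"api": "drive_tool", "payload": {
  "targets": [
    [0.15,[1.2,-4.9,0],[0,0,0]],
    [0.15,[2.0,-8.2,0],[0,0,0]],
    [0.15,[2.8,-11.5,0],[0,0,0]],
    [0.15,[2.8,-11.5,0],[0,0,0]],
    [0.15,[1.9,-7.6,0],[0,0,0]],
    [0.15,[1.9,-7.6,0],[0,0,0]]
  ]
}}

```text
time_s: 10.78
tcp_pos: [0.5421, 0.09, 0.0559]
eef_rot: [0.613, 0.79, 0.0, -0.0]
ft_force: [0.1, -0.2, 0.2]
grip_width: 0.0125
```

```bash
python3 look.py 4
```

```text
10.825 tcp [0.5421 0.0899 0.0559] y 0.1421 x -0.0004 [ 0.3 -0.5 -0.3]
```

View pics/p4.png

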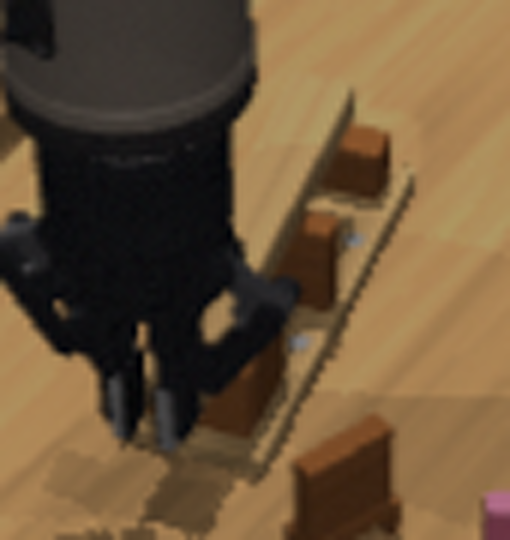

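```bash
cat > cmp.py <<'E'
import sys,numpy as np,cv2
ims=[cv2.resize(np.load(f"p{k}.npy")[148:205,268:308,::-1],None,fx=10,fy=10,interpolation=cv2.INTER_CUBIC) for k in sys.argv[2:]]
h=np.hstack(ims); h=cv2.resize(h,None,fx=min(1,800/h.shape[1]),fy=min(1,800/h.shape[1])); cv2.imwrite(sys.argv[1],h)
print(h.shape)
E
python3 cmp.py pics/c1.png 2 3 4
python3 - <<'E'
from h import *
a=np.radians(13.9);x=np.array([np.cos(a),np.sin(a),0]);y=np.array([-np.sin(a),np.cos(a),0]);z=np.array([0,0,1.])
for th in(.09,0):
  for mid in(50,44,39,33,27,20):
    # -y end, -x side, top & bottom
    s=np.array([.5766,-.048,0]); e=(mid-100)/1000
    b=s+y*(.007+(e-.007)*np.cos(th))-x*.015+z*(.06+(.007-e)*np.sin(th))
    t=b+z*.018
    print(th,mid,((proj("side",t)[0]-[235,145])*6+3).round(),((proj("side",b)[0]-[235,145])*6+3).round())
E
```

```text
(380, 800, 3)
0.09 50 [341. 112.] [340. 142.]
0.09 44 [345. 104.] [345. 134.]
0.09 39 [349.  97.] [348. 127.]
0.09 33 [353.  88.] [353. 118.]
0.09 27 [357.  79.] [357. 109.]
0.09 20 [363.  69.] [362. 100.]
0 50 [341. 121.] [341. 151.]
0 44 [345. 113.] [345. 143.]
0 39 [349. 106.] [349. 136.]
0 33 [353.  99.] [353. 129.]
0 27 [358.  91.] [357. 121.]
0 20 [363.  82.] [362. 112.]
```

View pics/c1.png

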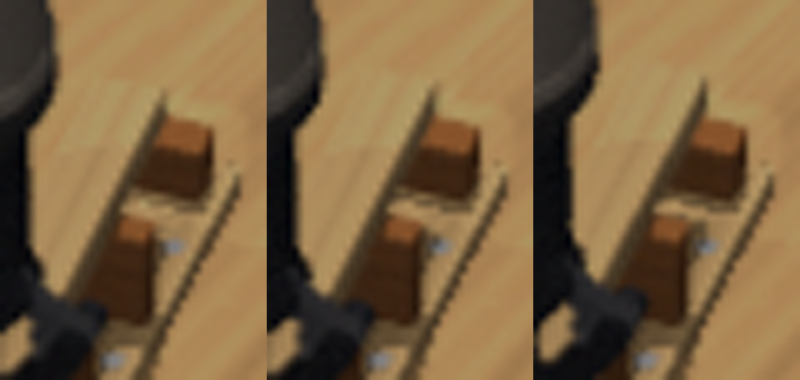

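The -y end corner is at crop (352,90), which matches the model for mid = +34 mm and still sloped. I'll keep pushing.

Emit:
{"api": "drive_tool", "payload": {
  "targets": [
    [0.15,[1.2,-4.9,0],[0,0,0]],
    [0.15,[1.9,-7.5,0],[0,0,0]],
    [0.15,[2.5,-10,0],[0,0,0]],
    [0.15,[2.5,-10,0],[0,0,0]],
    [0.15,[1.5,-6,0],[0,0,0]],
    [0.15,[1.5,-6,0],[0,0,0]]
  ]
}}

```text
time_s: 11.58
tcp_pos: [0.5435, 0.0844, 0.056]
eef_rot: [0.613, 0.79, 0.0, -0.0]
ft_force: [0.0, -0.3, -0.8]
grip_width: 0.0128
```

```bash
python3 look.py 5
```

```text
11.625 tcp [0.5435 0.0842 0.056 ] y 0.1362 x -0.0004 [ 0.2  0.1 -0.8]
```

View pics/p5.png

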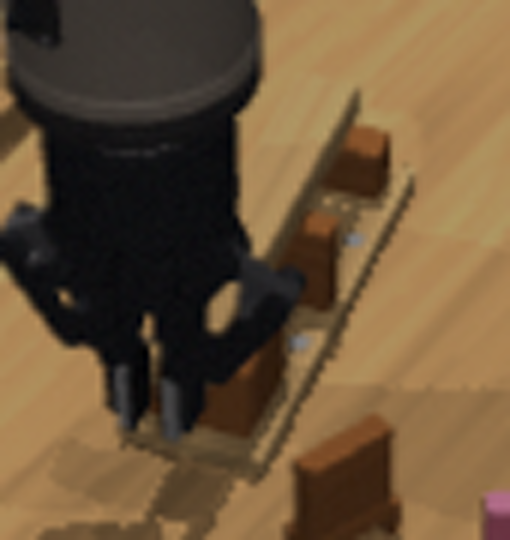

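The -y end is now at (357,91), which matches the level model at mid = +27, so it seems to have tipped up. I'll back away and confirm before centring.

Emit:
{"api": "drive_tool", "payload": {
  "targets": [
    [0.15,[-4,16,0],[0,0,0]],
    [0.15,[-12,48,0],[0,0,0]],
    [0.15,[-18,73,0],[0,0,0]],
    [0.15,[-18,73,0],[0,0,0]]
  ]
}}

```text
time_s: 12.12
tcp_pos: [0.5246, 0.1604, 0.0561]
eef_rot: [0.611, 0.791, 0.001, -0.001]
ft_force: [0.9, 0.4, 0.0]
grip_width: 0.0128
```

```bash
python3 look.py 6
python3 - <<'E'
from h import *
t=crop("top",240,165,110,80,"pics/t9.png")
crop("side",245,150,65,65,"pics/s9.png",np.load("p6.npy"))
E
```

```text
12.175 tcp [0.525  0.1589 0.056 ] y 0.2132 x -0.0004 [ 0.8 -0.2  0.4]
```

View pics/s9.png

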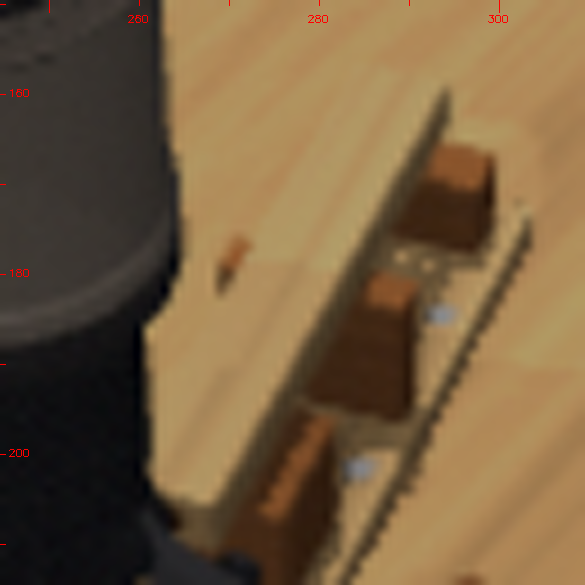

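View pics/t9.png

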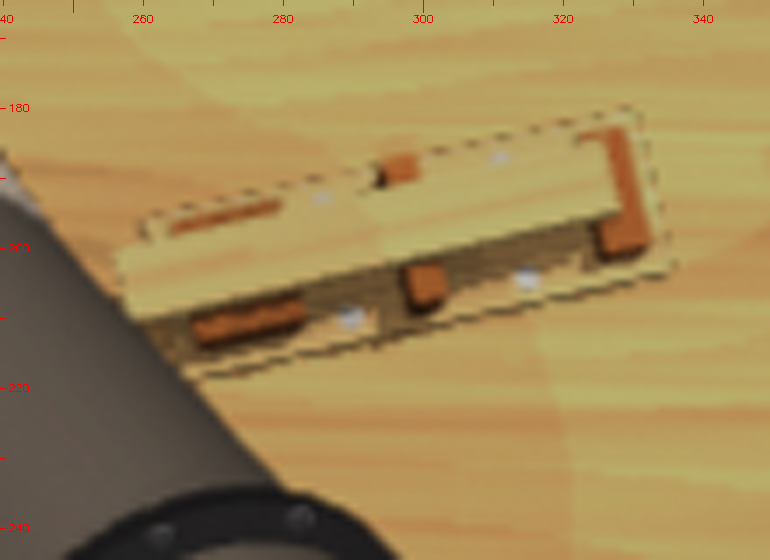

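Run:
```python
from h import *
from scipy.optimize import least_squares
u=lambda a,x0,y0,s:np.array([x0+(a[0]-s/2)/s,y0+(a[1]-s/2)/s])
# beam corners order: (+y,+x),(+y,-x),(-y,+x),(-y,-x) top
T=[u(p,240,165,7) for p in[(117,250),(132,322),(600,128),(620,210)]]
S=[u(p,245,150,9) for p in[(215,505),(447,88)]]
def pts(p):
    a=p[2];x=np.array([np.cos(a),np.sin(a),0]);y=np.array([-np.sin(a)*np.cos(p[3]),np.cos(a)*np.cos(p[3]),-np.sin(p[3])]);n=np.cross(x,y)
    o=np.array([p[0],p[1],p[4]])
    return [o+y*sy*.1+x*sx*.015 for sy,sx in((1,1),(1,-1),(-1,1),(-1,-1))]
# side camera bias (robot vs proj) ~(+1.3,-1.0), top (+.6,0)
for sb,tb in(((0,0),(0,0)),((1.0,-.8),(.6,0))):
  def f(p):
    P=pts(p);r=[]
    for i in range(4): r+=list(proj("top",P[i])[0]+tb-T[i])
    r+=list(proj("side",P[1])[0]+sb-S[0]);r+=list(proj("side",P[3])[0]+sb-S[1])
    return r
  r=least_squares(f,[.57,-.02,.24,0,.078])
  p=r.x;a=np.radians(13.9);d=p[:2]-[.5766,-.048]
  print('xy',p[:2].round(4),'yaw',np.degrees(p[2]).round(2),'slope',p[3].round(3),'ztop',p[4].round(4),'x',(np.cos(a)*d[0]+np.sin(a)*d[1]).round(4),'y',(-np.sin(a)*d[0]+np.cos(a)*d[1]).round(4),np.array(f(p)).round(1))
```

```text
xy [ 0.5745 -0.03  ] yaw 14.98 slope -0.016 ztop 0.0729 x 0.0023 y 0.018 [-0.3 -0.1  0.1  0.1  0.3  0.9  0.1 -0.6  0.   0.  -0.4 -0. ]
xy [ 0.5753 -0.0282] yaw 14.98 slope -0.016 ztop 0.0709 x 0.0035 y 0.0196 [-0.3 -0.2  0.  -0.1  0.1  0.7 -0.  -0.7  0.4  0.1  0.   0. ]
```

It is level and untouched: fitted slope about 0 and no longer on the rest. The centre of mass is within about 1–7 mm on the rest side of the ridge centre. I'll nudge it about 4 mm more to centre it.

Emit:
{"api": "drive_tool", "payload": {
  "targets": [
    [0.15,[10,-40,0],[0,0,0]],
    [0.15,[18.3,-73.8,0],[0,0,0]],
    [0.15,[18.8,-76,0],[0,0,0]],
    [0.15,[19.3,-77.8,0],[0,0,0]],
    [0.15,[19.8,-79.8,0],[0,0,0]],
    [0.15,[20.2,-81.3,0],[0,0,0]],
    [0.15,[20.5,-82.7,0],[0,0,0]],
    [0.15,[20.5,-82.7,0],[0,0,0]],
    [0.15,[20.5,-82.7,0],[0,0,0]]
  ]
}}

```text
time_s: 13.35
tcp_pos: [0.5457, 0.0752, 0.0559]
eef_rot: [0.612, 0.791, 0.0, -0.0]
ft_force: [-0.3, -0.6, 0.0]
grip_width: 0.0129
```

```bash
python3 look.py 7
```

```text
13.4 tcp [0.5457 0.0751 0.0559] y 0.1269 x -0.0004 [-0.5 -0.6 -0.1]
```

View pics/p7.png

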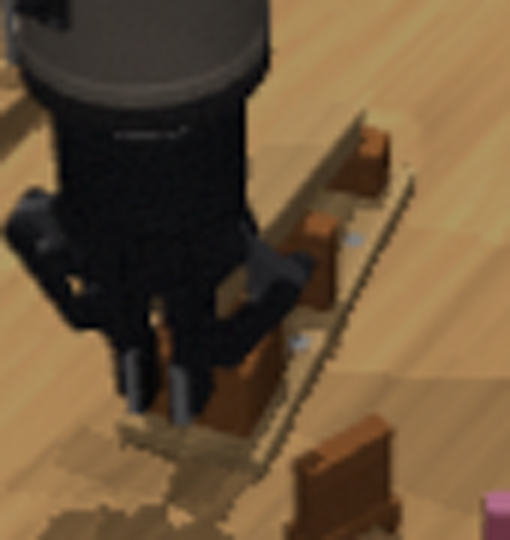

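The -y end dropped to (363,112), so it has tipped onto the catch. The push at the end face probably pitched it over. I'll back off and see whether it comes back level.

Emit:
{"api": "drive_tool", "payload": {
  "targets": [
    [0.15,[-0.5,2,0],[0,0,0]],
    [0.15,[-3,12,0],[0,0,0]],
    [0.15,[-12,48,0],[0,0,0]],
    [0.15,[-20,82,0],[0,0,0]],
    [0.15,[-20,82,20],[0,0,0]]
  ]
}}

```text
time_s: 14.02
tcp_pos: [0.5238, 0.1608, 0.0753]
eef_rot: [0.61, 0.792, -0.0, -0.001]
ft_force: [0.7, -1.0, -0.7]
grip_width: 0.0129
```

```bash
python3 look.py 8;  python3 - <<'E'
from h import *
t=crop("top",240,165,110,80,"pics/t10.png")
crop("side",245,150,65,65,"pics/s10.png",np.load("p8.npy"))
E
```

```text
14.075 tcp [0.5256 0.1599 0.0782] y 0.2141 x 0.0005 [ 1.2 -0.3  3.5]
```

View pics/s10.png

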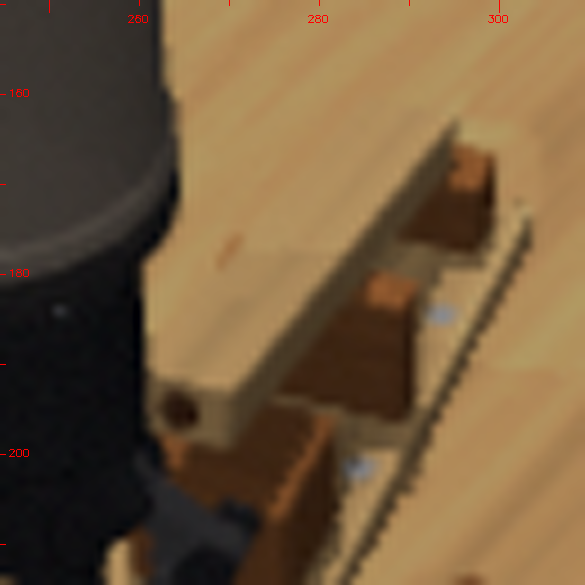

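View pics/t10.png

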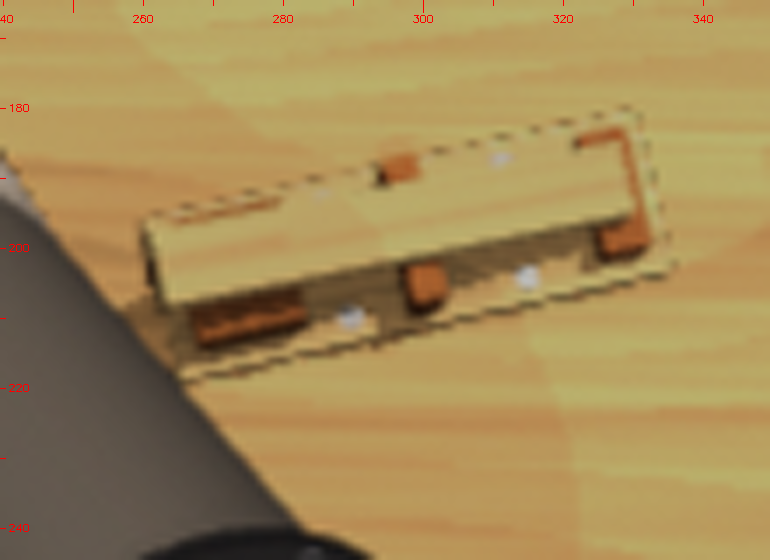

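It is lying on the catch, with the end-face bore visible at side px (265,195), so the centre of mass is now just past the -y edge. I'll go round to the -y end and push back in small steps.

Emit:
{"api": "drive_tool", "payload": {
  "targets": [
    [0.15,[0,0,60],[0,0,0]],
    [0.15,[5,-20,85],[0,0,0]],
    [0.15,[81.5,-329,85],[0,0,0]],
    [0.15,[81.5,-329,85],[0,0,0]],
    [0.15,[81.5,-329,85],[0,0,0]],
    [0.15,[81.5,-329,85],[0,0,0]],
    [0.15,[81.5,-329,85],[0,0,0]],
    [0.15,[81.5,-329,85],[0,0,0]],
    [0.15,[81.5,-329,20],[0,0,0]],
    [0.15,[81.5,-329,-20],[0,0,0]],
    [0.15,[81.5,-329,-20],[0,0,0]],
    [0.15,[81.5,-329,-20],[0,0,0]]
  ]
}}

```text
time_s: 15.62
tcp_pos: [0.6085, -0.1696, 0.0589]
eef_rot: [0.611, 0.791, 0.002, 0.001]
ft_force: [0.0, -0.8, 0.6]
grip_width: 0.0125
```

```bash
python3 look.py 9
python3 - <<'E'
from h import *
crop("side",245,140,75,75,"pics/s11.png",np.load("p9.npy"))
crop("top",240,165,110,80,"pics/t11.png")
E
```

```text
15.675 tcp [ 0.6089 -0.1699  0.0594] y -0.1261 x 0.0021 [ 0.  -0.1 -0.1]
```

View pics/s11.png

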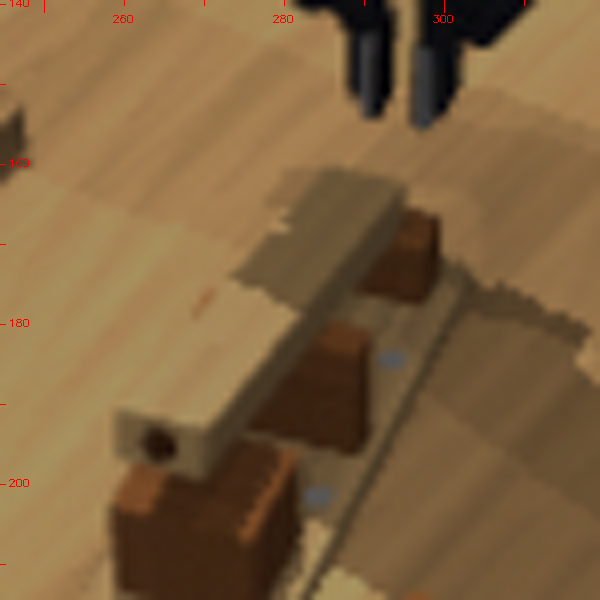

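View pics/t11.png

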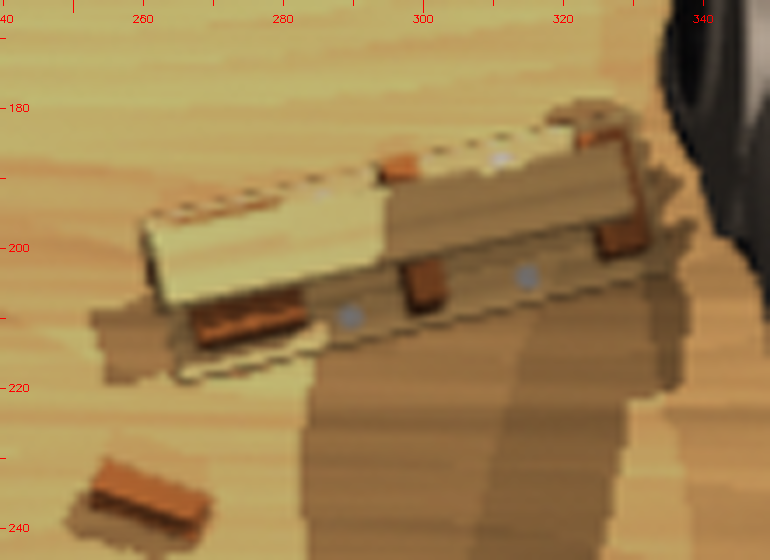

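Emit:
{"api": "drive_tool", "payload": {
  "targets": [
    [0.15,[-2,0,-8],[0,0,0]],
    [0.15,[-2,0,-13],[0,0,0]],
    [0.15,[-6,15,-13],[0,0,0]],
    [0.15,[-9.2,28.6,-13],[0,0,0]],
    [0.15,[-9.2,28.6,-13],[0,0,0]]
  ]
}}

```text
time_s: 16.35
tcp_pos: [0.5997, -0.1394, 0.0468]
eef_rot: [0.611, 0.792, 0.002, 0.002]
ft_force: [0.0, 0.4, 0.9]
grip_width: 0.0131
```

```bash
python3 look.py 10
python3 - <<'E'
from h import *
crop("side",245,140,75,75,"pics/s12.png",np.load("p10.npy"))
E
```

```text
16.4 tcp [ 0.5998 -0.1405  0.0468] y -0.0954 x 0.0003 [-0.4 -0.3  0.3]
```

View pics/s12.png

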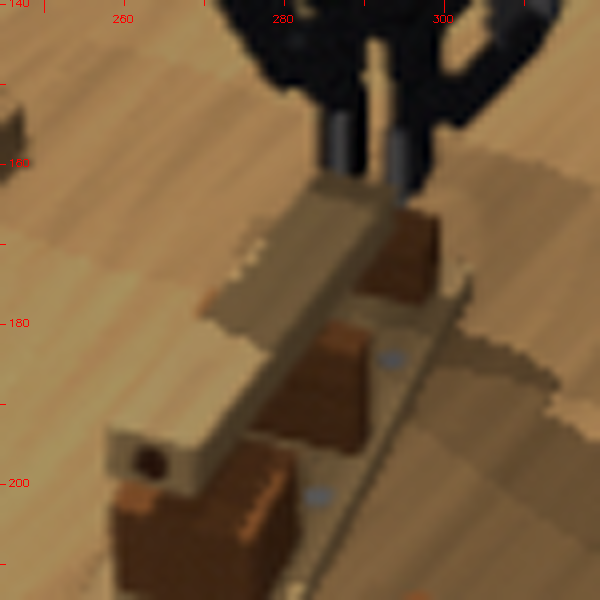

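The fingers have already moved the beam: its +y end went from (117,410) to (108,425) in the crop, about 4–5 mm. I'll back off and see whether it levels.

Emit:
{"api": "drive_tool", "payload": {
  "targets": [
    [0.15,[0.5,-2,0],[0,0,0]],
    [0.15,[2,-8,0],[0,0,0]],
    [0.15,[6,-24,0],[0,0,0]],
    [0.15,[7.2,-29,0],[0,0,0]]
  ]
}}

```text
time_s: 16.9
tcp_pos: [0.6072, -0.1718, 0.0467]
eef_rot: [0.612, 0.791, 0.002, 0.002]
ft_force: [0.6, -0.2, -0.8]
grip_width: 0.0128
```

```bash
python3 look.py 11
python3 - <<'E'
from h import *
crop("side",245,140,75,75,"pics/s13.png",np.load("p11.npy"))
E
```

```text
16.95 tcp [ 0.6071 -0.1718  0.0467] y -0.1275 x -0.0001 [-0.6 -0.7 -0.1]
```

View pics/s13.png

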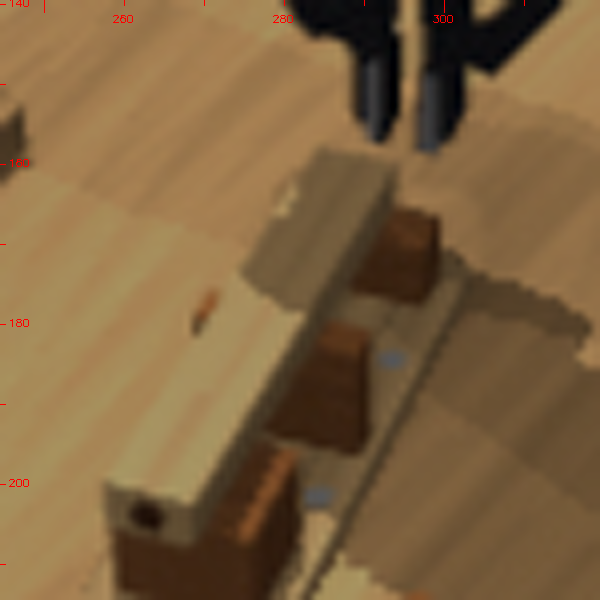

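The beam is back to level. Its -y end is at side px (294.1,160.4), the same place as the first level balance. That puts the centre of mass within about 2 mm of the ridge centre, given the tip points on both sides. Now I'll move over the saddle.

Emit:
{"api": "drive_tool", "payload": {
  "targets": [
    [0.15,[0,0,55],[0,0,0]],
    [0.2,[0,0,105],[0,0,-10]],
    [0.4,[-70,110,115],[0,0,-33]],
    [0.4,[-70,110,115],[0,0,-33]],
    [0.4,[-139,227,110],[0,0,-33]],
    [0.4,[-139,227,80],[0,0,-33]],
    [0.4,[-139,227,73],[0,0,-33]],
    [0.4,[-139,227,73],[0,0,-33]],
    [0.4,[-139,227,73],[0,0,-33]]
  ]
}}

```text
time_s: 18.08
tcp_pos: [0.4689, 0.0546, 0.1201]
eef_rot: [0.811, 0.584, 0.001, 0.003]
ft_force: [-0.2, -0.9, -0.0]
grip_width: 0.0342
```

Run:
```python
from h import *
s=crop("side",240,130,90,120,"pics/s14.png")
t=crop("top",230,160,120,90,"pics/t14.png")
st=manip.read_state();print(st['time_s'],st['tcp_pos'],st['eef_rot'],st['grip_width'])
```

```text
18.175 [0.46895585 0.05432893 0.12013918] [0.81172695 0.5840293  0.0014744  0.00263848] 0.03406781214538793
```

View pics/s14.png

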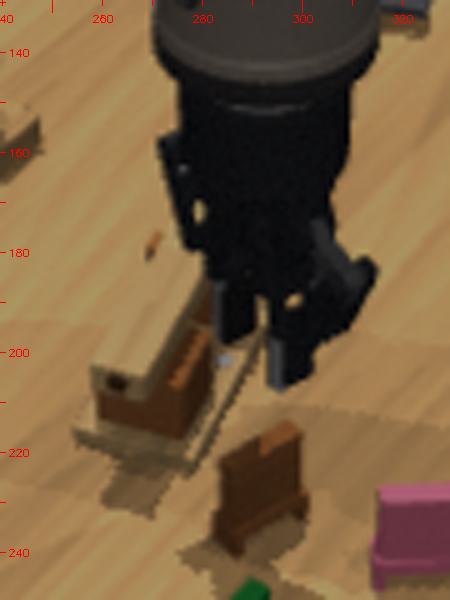

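View pics/t14.png

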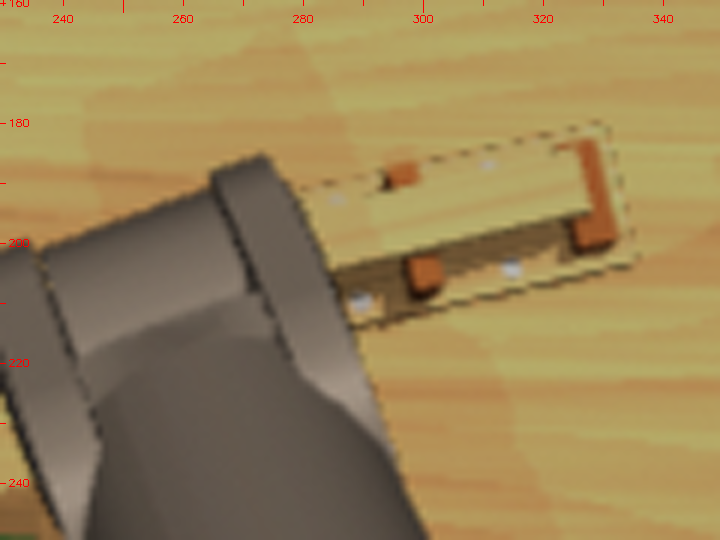

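Run:
```python
from h import *
a=np.radians(-18.5);jx=np.array([np.cos(a),np.sin(a),0])
T=np.array([.469,.0543,.12])
for s in(1,-1):
    for w in (0,.011,-.011):
        P=T+jx*s*.017+np.array([-np.sin(a),np.cos(a),0])*w
        print(s,w,((proj("side",P)[0]-[240,130])*5+2.5).round(0))
print('fin c',((proj("side",[.468,.0552,.062])[0]-[240,130])*5+2.5).round(0))
```

```text
1 0 [240. 337.]
1 0.011 [222. 347.]
1 -0.011 [258. 328.]
-1 0 [283. 377.]
-1 0.011 [265. 387.]
-1 -0.011 [301. 367.]
fin c [262. 442.]
```

Emit:
{"api": "drive_tool", "payload": {
  "targets": [
    [0.4,[-1,1,-45],[0,0,0]],
    [0.4,[-1,1,-80],[0,0,0]],
    [0.4,[-1,1,-89],[0,0,0]],
    [0.4,[-1,1,-89],[0,0,0]],
    [0.0,[-1,1,-89],[0,0,0]],
    [0.0,[-1,1,-89],[0,0,0]],
    [0.0,[-1,1,-89],[0,0,0]],
    [0.0,[-1,1,-89],[0,0,0]]
  ],
  "grip_force": 25
}}

```text
time_s: 19.18
tcp_pos: [0.469, 0.0553, 0.0324]
eef_rot: [0.812, 0.584, 0.002, 0.003]
ft_force: [-0.2, -1.2, 9.5]
grip_width: 0.0121
```

Run:
```python
from h import *
s=crop("side",240,130,90,120,"pics/s15.png")
st=manip.read_state();print(st['time_s'],st['tcp_pos'],st['eef_rot'],st['grip_width'],st['ft_force'])
```

```text
19.225 [0.46901135 0.05529339 0.03238964] [0.81180676 0.5839117  0.00246246 0.00329235] 0.011427034013832695 [-0.0185714  -1.22928453  9.25756725]
```

View pics/s15.png

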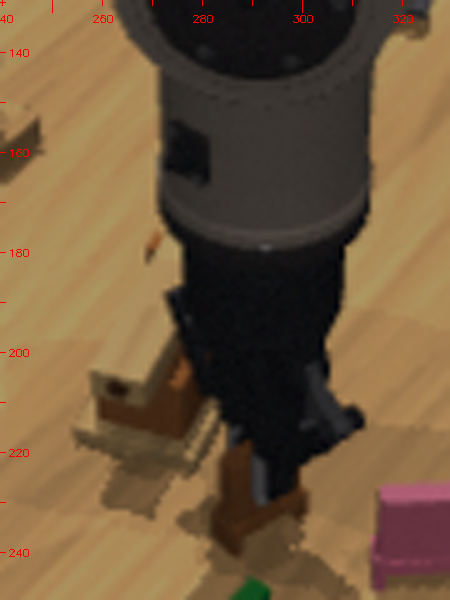

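Grip width is 12 mm, so the fin is held. I'll lift it and hover over the ridge, turned along the beam.

Emit:
{"api": "drive_tool", "payload": {
  "targets": [
    [0.0,[0,0,40],[0,0,0]],
    [0.0,[0,0,95],[0,0,0]],
    [0.0,[5,-5,115],[0,0,-10]],
    [0.0,[55,-53,115],[0,0,-32]],
    [0.0,[107.6,-103.3,115],[0,0,-57.5]],
    [0.0,[107.6,-103.3,115],[0,0,-57.5]],
    [0.0,[107.6,-103.3,110],[0,0,-57.5]],
    [0.0,[107.6,-103.3,110],[0,0,-57.5]],
    [0.0,[107.6,-103.3,110],[0,0,-57.5]],
    [0.0,[107.6,-103.3,110],[0,0,-57.5]]
  ]
}}

```text
time_s: 20.48
tcp_pos: [0.5767, -0.0479, 0.1429]
eef_rot: [0.992, 0.123, 0.001, 0.004]
ft_force: [-1.1, 1.0, -0.2]
grip_width: 0.0116
```

Run:
```python
from h import *
s=crop("side",245,130,60,85,"pics/s16.png")
t=crop("top",230,160,120,90,"pics/t16.png")
np.save("s16.npy",s);np.save("t16.npy",t)
st=manip.read_state();print(st['time_s'],st['tcp_pos'],st['eef_rot'],st['grip_width'],st['ft_force'])
```

```text
20.575 [ 0.57661749 -0.04803988  0.14267212] [9.92510604e-01 1.22089201e-01 7.60068119e-04 4.04365637e-03] 0.011592743532179357 [ 0.315682    0.02080823 -0.45651614]
```

View pics/s16.png

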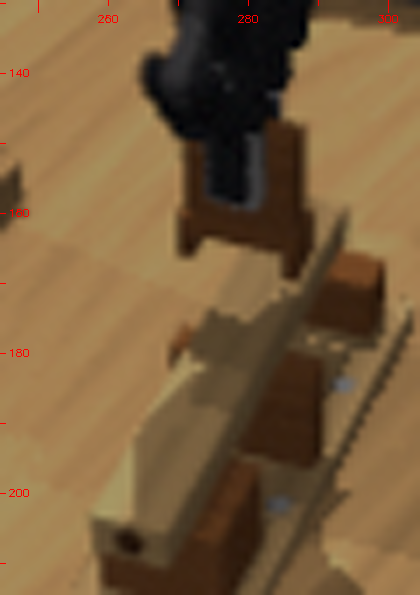

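View pics/t16.png

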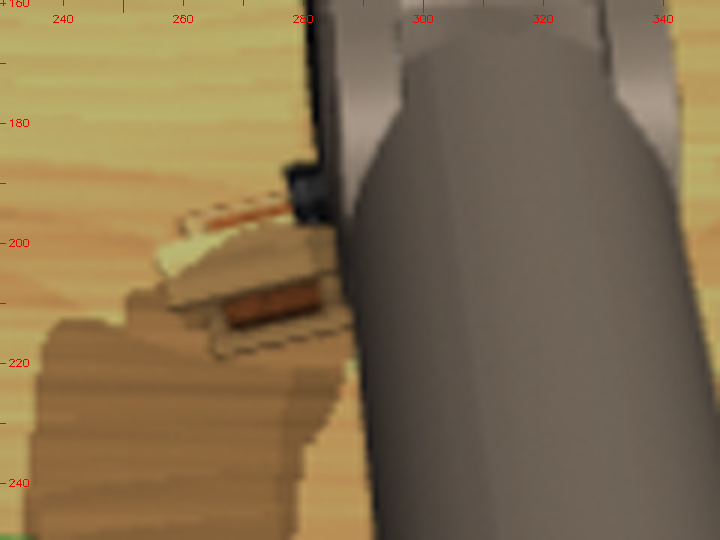

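Run:
```python
from h import *
s=np.load("s16.npy")
crop("side",262,140,36,36,"pics/s17.png",s)
crop("side",255,155,55,60,"pics/s18.png",s)
```

```text
(no output)
```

View pics/s17.png

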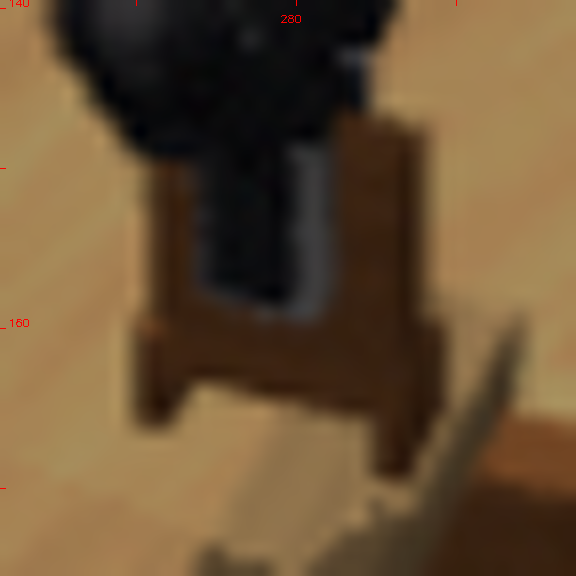

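View pics/s18.png

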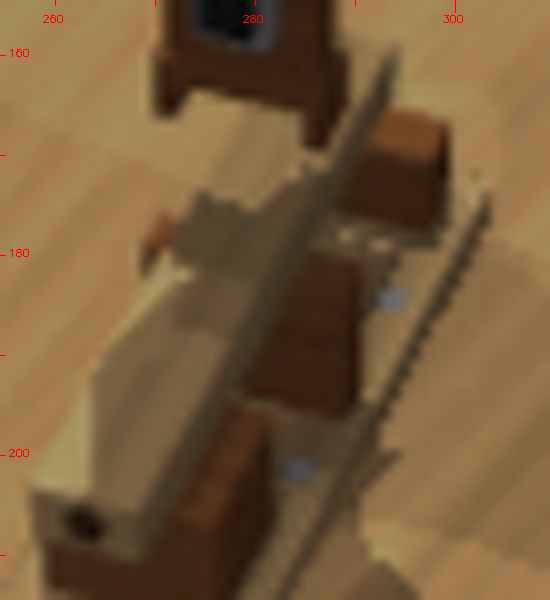

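```bash
cat > fit2.py <<'E'
from h import *
from scipy.optimize import least_squares
u=lambda a,x0,y0,s:np.array([x0+(a[0]-s/2)/s,y0+(a[1]-s/2)/s])
o,_=ray("side",280,200);print('cam',o.round(3))
S0=np.array([.5753,-.0473]);a0=np.radians(13.86)
def st(xy):
    d=np.asarray(xy)-S0;return np.array([np.cos(a0)*d[0]+np.sin(a0)*d[1],-np.sin(a0)*d[0]+np.cos(a0)*d[1]])
# beam: local (along y, across x, z)
B=[((.1,.015,.018),(35,485)),((.1,-.015,.018),(140,512)),((.1,-.015,0),(140,560)),((.1,.015,0),(40,540)),((-.1,-.015,.018),(395,48))]
def bp(p,l):
    a=p[2];x=np.array([np.cos(a),np.sin(a),0]);y=np.array([-np.sin(a)*np.cos(p[3]),np.cos(a)*np.cos(p[3]),-np.sin(p[3])]);n=np.cross(x,y)
    return np.array([p[0],p[1],.06])+y*l[0]+x*l[1]+n*l[2]
f=lambda p:np.concatenate([proj("side",bp(p,l))[0]-u(q,255,155,10) for l,q in B])
r=least_squares(f,[.57,-.03,a0,0]);p=r.x
print('beam',p[:2].round(4),np.degrees(p[2]).round(2),'slope',p[3].round(3),'stand x,y mid',st(p[:2]).round(4),r.fun.round(1))
# lateral position at ridge
al=p[2]-a0; m=st(p[:2]); print('beam lateral at ridge', (m[0]+np.sin(al)*m[1]).round(4))
Q=[((-.01,.024,0),(138,428)),((-.01,-.024,0),(410,478)),((-.01,-.018,0),(375,472)),((-.01,.018,0),(165,430)),((-.01,-.018,.012),(372,412)),((.01,-.024,0),(442,402)),((-.01,.024,.02),(135,320)),((.01,-.024,.02),(442,325))]
def sp(p,l):
    a=p[3];x=np.array([np.cos(a),np.sin(a),0]);y=np.array([-np.sin(a),np.cos(a),0])
    return p[:3]+x*l[0]+y*l[1]+np.array([0,0,l[2]])
for zf in(None,.1103):
  g=lambda p:np.concatenate([proj("side",sp(np.r_[p[:2],zf or p[2],p[3]],l))[0]-u(q,262,140,16) for l,q in Q])
  r=least_squares(g,[.577,-.048,.11,np.radians(-76)]);p=r.x
  print('saddle',p[:3].round(4),np.degrees(p[3]).round(2),'stand frame',st(p[:2]).round(4),r.fun.round(1))
print('robot tcp stand(side)',st([.5766,-.0480]).round(4))
E
python3 fit2.py
```

```text
cam [0.053 0.681 0.854]
beam [ 0.5703 -0.0252] 15.24 slope -0.021 stand x,y mid [0.0004 0.0226] [-0.3  0.   0.3  0.   0.5  0.3 -0.5 -0.4  0.  -0. ]
beam lateral at ridge 0.0009
saddle [ 0.5873 -0.0633  0.0945] -74.2 stand frame [ 0.0078 -0.0184] [-0.1 -0.4 -0.2  0.1 -0.2 -0.   0.3 -0.1 -0.   0.3  0.1  0.3 -0.1  0.6
  0.1 -0.7]
saddle [ 0.5762 -0.0478  0.1114] -74.35 stand frame [ 0.0008 -0.0007] [-0.3 -0.4 -0.1  0.2 -0.1  0.1  0.2 -0.1  0.1  0.3  0.3  0.3 -0.3  0.4
  0.3 -0.8]
robot tcp stand(side) [ 0.0011 -0.001 ]
```

With the height known from the robot, the side fit puts the saddle at (+0.8, -0.7) mm from the ridge centre and the beam 0.9 mm off sideways at the ridge. Beam yaw is about 1° more than the stand's. I'll turn +1° and lower to just above the beam to check.

Emit:
{"api": "drive_tool", "payload": {
  "targets": [
    [0.0,[0,0.5,-15],[0,0,1]],
    [0.0,[0,0.5,-25],[0,0,1]],
    [0.0,[0,0.5,-29],[0,0,1]],
    [0.0,[0,0.5,-29],[0,0,1]],
    [0.0,[0,0.5,-29],[0,0,1]]
  ]
}}

```text
time_s: 21.2
tcp_pos: [0.5768, -0.0475, 0.1139]
eef_rot: [0.991, 0.131, 0.001, 0.004]
ft_force: [0.0, -0.4, -1.1]
grip_width: 0.0117
```

Run:
```python
from h import *
s=crop("side",250,145,55,60,"pics/s19.png")
np.save("s19.npy",s)
st=manip.read_state();print(st['time_s'],st['tcp_pos'],st['eef_rot'],st['grip_width'],st['ft_force'])
```

```text
21.25 [ 0.57685306 -0.04750609  0.11397002] [0.99140735 0.13074346 0.00103668 0.00406751] 0.011619580618147116 [-0.21522068 -0.66307244 -0.14117149]
```

View pics/s19.png

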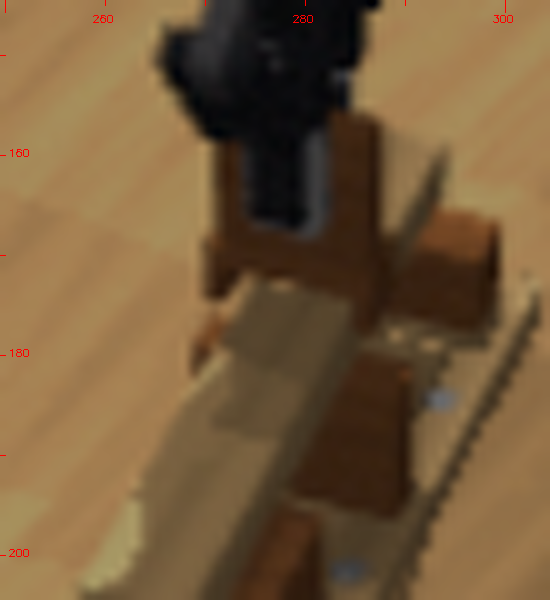

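```bash
python3 - <<'E'
from h import *
s=np.load("s19.npy")
crop("side",265,152,28,28,"pics/s20.png",s)
# predict with zs
a0=np.radians(13.9)
from fit2 import sp,bp
E
python3 - <<'E'
import sys;sys.path.insert(0,'.')
import os;os.chdir('.')
from h import *
def pr(P):return ((proj("side",P)[0]-[265,152])*21+10).round()
s0=np.array([.5753,-.0473]);a=np.radians(15);x=np.array([np.cos(a),np.sin(a),0]);y=np.array([-np.sin(a),np.cos(a),0]);z=np.array([0,0,1.])
for name,off in(("perfect",0),("saddle +2x",.002)):
  o=np.r_[s0,.0815]+x*off
  for l in((-.01,.024,0),(-.01,.018,0),(-.01,.018,.012),(-.01,-.018,.012),(-.01,-.018,0),(-.01,-.024,0)):
    print(name,l,pr(o-y*l[0]*1+x*l[1]+z*l[2]))
b=np.r_[s0,.078]+x*.0007
for e in(-.015,.015):
  for k in(.01,.03): print('beam edge',e,k,pr(b+x*e+y*k))
E
```

```text
cam [0.053 0.681 0.854]
beam [ 0.5703 -0.0252] 15.24 slope -0.021 stand x,y mid [0.0004 0.0226] [-0.3  0.   0.3  0.   0.5  0.3 -0.5 -0.4  0.  -0. ]
beam lateral at ridge 0.0009
saddle [ 0.5873 -0.0633  0.0945] -74.2 stand frame [ 0.0078 -0.0184] [-0.1 -0.4 -0.2  0.1 -0.2 -0.   0.3 -0.1 -0.   0.3  0.1  0.3 -0.1  0.6
  0.1 -0.7]
saddle [ 0.5762 -0.0478  0.1114] -74.35 stand frame [ 0.0008 -0.0007] [-0.3 -0.4 -0.1  0.2 -0.1  0.1  0.2 -0.1  0.1  0.3  0.3  0.3 -0.3  0.4
  0.3 -0.8]
robot tcp stand(side) [ 0.0011 -0.001 ]
perfect (-0.01, 0.024, 0) [122. 478.]
perfect (-0.01, 0.018, 0) [166. 487.]
perfect (-0.01, 0.018, 0.012) [163. 416.]
perfect (-0.01, -0.018, 0.012) [430. 476.]
perfect (-0.01, -0.018, 0) [430. 548.]
perfect (-0.01, -0.024, 0) [475. 558.]
saddle +2x (-0.01, 0.024, 0) [107. 474.]
saddle +2x (-0.01, 0.018, 0) [151. 484.]
saddle +2x (-0.01, 0.018, 0.012) [148. 413.]
saddle +2x (-0.01, -0.018, 0.012) [415. 473.]
saddle +2x (-0.01, -0.018, 0) [416. 545.]
saddle +2x (-0.01, -0.024, 0) [460. 555.]
beam edge -0.015 0.01 [403. 562.]
beam edge -0.015 0.03 [350. 662.]
beam edge 0.015 0.01 [183. 512.]
beam edge 0.015 0.03 [128. 610.]
```

View pics/s20.png

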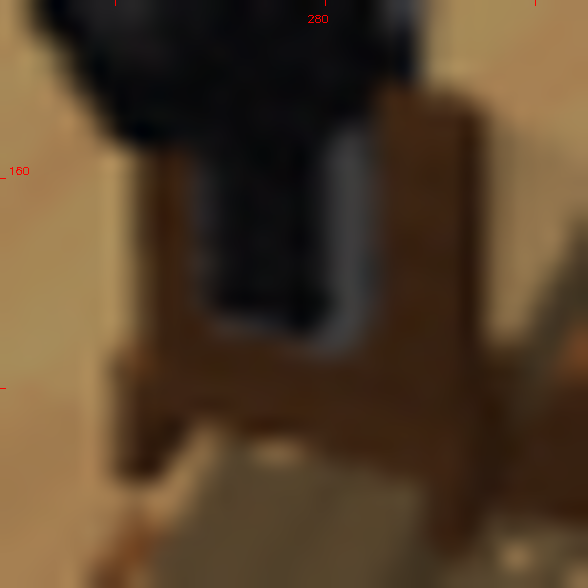

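The left leg's inner bottom is at (155,482) and the right leg's at (425,540), about 1 mm to +x of the stand centre. That matches the beam's own offset of about 0.9 mm, so the legs clear the beam. I'll lower it to the seat.

Emit:
{"api": "drive_tool", "payload": {
  "targets": [
    [0.0,[0,0,-5],[0,0,0]],
    [0.0,[0,0,-9],[0,0,0]],
    [0.0,[0,0,-12],[0,0,0]],
    [0.0,[0,0,-14],[0,0,0]],
    [0.0,[0,0,-15],[0,0,0]],
    [0.0,[0,0,-15],[0,0,0]]
  ]
}}

```text
time_s: 22.0
tcp_pos: [0.5768, -0.0475, 0.099]
eef_rot: [0.991, 0.131, 0.001, 0.004]
ft_force: [0.6, -0.2, -0.9]
grip_width: 0.0111
```

Run:
```python
from h import *
s=crop("side",250,145,55,60,"pics/s21.png")
np.save("s21.npy",s)
st=manip.read_state();print(st['time_s'],st['tcp_pos'],st['eef_rot'],st['grip_width'],st['ft_force'])
```

```text
22.05 [ 0.57688405 -0.04752071  0.09902086] [0.99140554 0.13075669 0.00107977 0.00407191] 0.01143011674883692 [-0.01761481  0.14253495 -0.69471781]
```

View pics/s21.png

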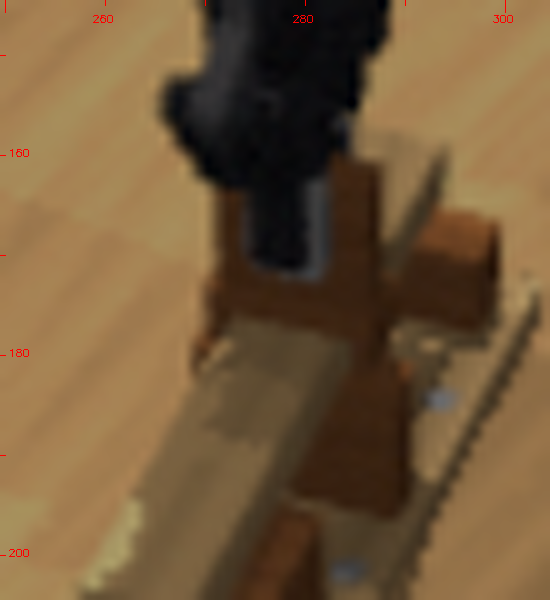

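The saddle is astride with no contact force. I'll lower the last millimetre gently.

Emit:
{"api": "drive_tool", "payload": {
  "targets": [
    [0.0,[0,0,-0.6],[0,0,0]],
    [0.0,[0,0,-1.0],[0,0,0]],
    [0.0,[0,0,-1.0],[0,0,0]]
  ]
}}

```text
time_s: 22.42
tcp_pos: [0.577, -0.0475, 0.0984]
eef_rot: [0.991, 0.131, 0.001, 0.004]
ft_force: [-2.6, -0.0, 6.5]
grip_width: 0.0118
```

Run:
```python
from h import *
for i in range(3):
  optics.grab_frame("side");st=manip.read_state();print(st['time_s'],st['tcp_pos'],st['ft_force'],st['ft_torque'])
```

```text
22.475 [ 0.57702876 -0.04749585  0.09842388] [-2.79321139  0.6261172   6.54827898] [ 0.11140173  0.52044024 -0.06104325]
22.525 [ 0.57701877 -0.04749979  0.09843838] [-2.80657831 -0.66733907  6.52688751] [ 0.09353707  0.56875582 -0.02586073]
22.575 [ 0.57702314 -0.04746637  0.0984435 ] [-2.38661366  0.92478439  6.19903715] [ 0.08828369  0.54074904 -0.03444628]
```

Emit:
{"api": "drive_tool", "payload": {
  "targets": [
    [0.0,[0,0,0.3],[0,0,0]],
    [0.0,[0,0,0.3],[0,0,0]],
    [0.2,[0,0,0.3],[0,0,0]],
    [0.3,[0,0,0.3],[0,0,0]],
    [0.4,[0,0,0.3],[0,0,0]],
    [0.4,[0,0,0.3],[0,0,0]],
    [0.4,[0,0,0.3],[0,0,0]],
    [0.4,[0,0,10],[0,0,0]],
    [0.4,[0,0,40],[0,0,0]],
    [0.4,[0,0,90],[0,0,0]],
    [0.4,[0,0,120],[0,0,0]],
    [0.4,[0,0,120],[0,0,0]]
  ]
}}

```text
time_s: 24.08
tcp_pos: [0.5783, -0.0475, 0.2216]
eef_rot: [0.991, 0.131, 0.004, 0.004]
ft_force: [-0.1, 0.9, -0.2]
grip_width: 0.0338
```

Run:
```python
from h import *
s=crop("side",245,140,65,75,"pics/s22.png");np.save("s22.npy",s)
print(manip.read_state()['tcp_pos'])
```

```text
[ 0.57745868 -0.04749723  0.21983802]
```

View pics/s22.png

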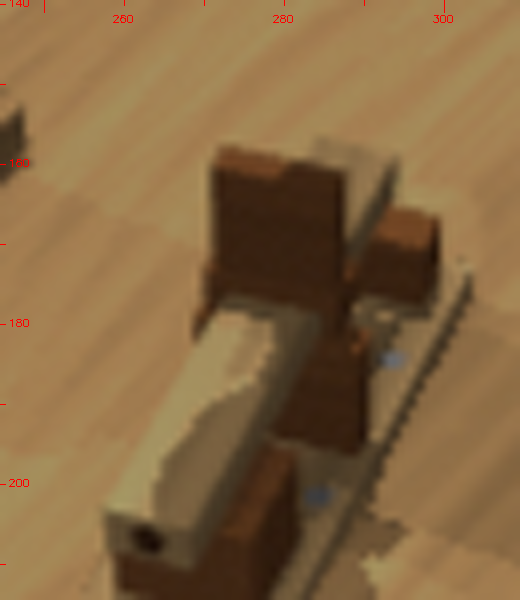

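The saddle is released and astride. I'll move the arm clear and measure from both cameras.

Emit:
{"api": "drive_tool", "payload": {
  "targets": [
    [0.4,[0,0,40],[0,0,0]],
    [0.4,[-60,-150,50],[0,0,0]],
    [0.4,[-60,-150,50],[0,0,0]],
    [0.4,[-150,-330,50],[0,0,0]],
    [0.4,[-150,-330,50],[0,0,0]],
    [0.4,[-150,-330,50],[0,0,0]],
    [0.4,[-150,-330,50],[0,0,0]],
    [0.4,[-150,-330,50],[0,0,0]],
    [0.4,[-150,-330,50],[0,0,0]]
  ]
}}

```text
time_s: 25.25
tcp_pos: [0.4274, -0.377, 0.269]
eef_rot: [0.991, 0.131, 0.002, 0.004]
ft_force: [-0.3, -0.0, -0.4]
grip_width: 0.0345
```

Run:
```python
from h import *
s=optics.grab_frame("side");t=optics.grab_frame("top");np.save("s23.npy",s);np.save("t23.npy",t)
crop("side",250,150,55,60,"pics/s23.png",s)
crop("top",245,170,100,60,"pics/t23.png",t)
crop("side",265,152,28,32,"pics/s24.png",s)
crop("top",280,178,32,32,"pics/t24.png",t)
cv2.imwrite("pics/t25.png",cv2.resize(t[:,:,::-1],(800,600)))
```

```text
(no output)
```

View pics/s23.png

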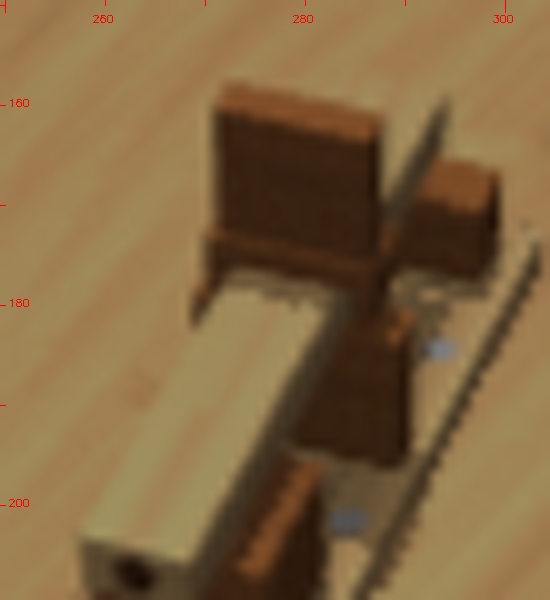

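View pics/t23.png

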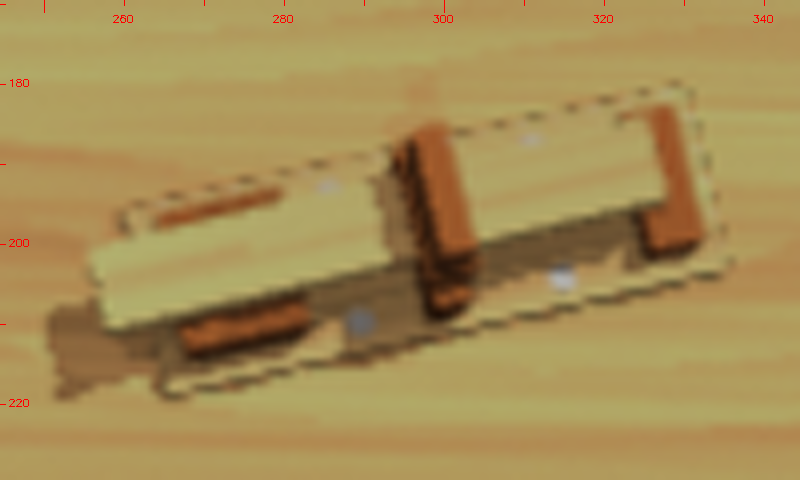

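View pics/s24.png

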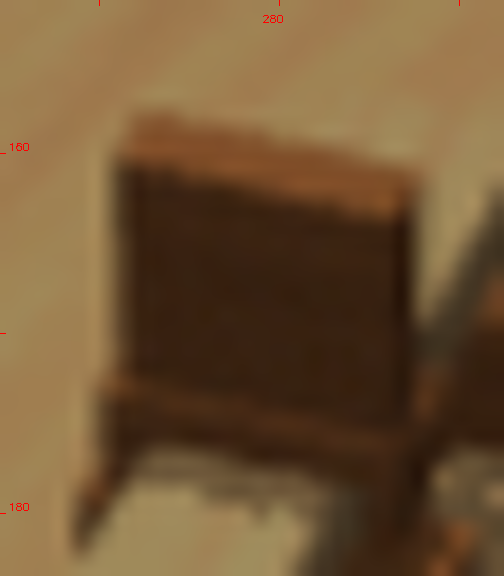

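View pics/t24.png

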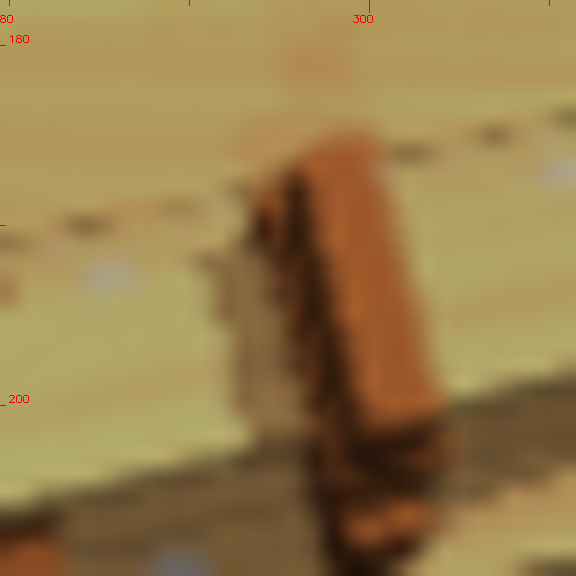

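View pics/t25.png

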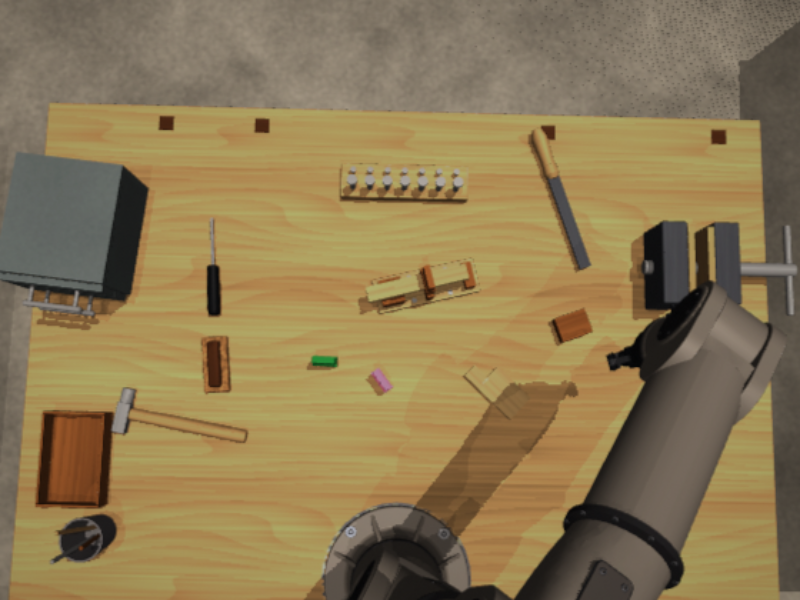

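Run:
```python
from h import *
from scipy.optimize import least_squares
u=lambda a,x0,y0,s:np.array([x0+(a[0]-s/2)/s,y0+(a[1]-s/2)/s])
ST={'top':(np.array([.5774,-.0492]),np.radians(13.96)),'side':(np.array([.5753,-.0473]),np.radians(13.86))}
F={'side':[((1,-1),(228,80)),((-1,-1),(383,118)),((-1,1),(375,138)),((1,1),(215,108))],'top':[((1,1),(305,145)),((1,-1),(378,132)),((-1,-1),(440,408)),((-1,1),(368,428))]}
k={'side':(250,150,10),'top':(280,178,18)}
for n in F:
    S0,a0=ST[n]
    def f(p):
        c,s=np.cos(p[2]),np.sin(p[2])
        return np.concatenate([proj(n,[p[0]+c*a*.022-s*b*.006,p[1]+s*a*.022+c*b*.006,.128])[0]-u(q,*k[n]) for (a,b),q in F[n]])
    r=least_squares(f,[.577,-.048,.24]);p=r.x;d=p[:2]-S0
    print(n,p[:2].round(4),np.degrees(p[2]).round(1),'rel ridge x,y mm',(1e3*(np.cos(a0)*d[0]+np.sin(a0)*d[1])).round(1),(1e3*(-np.sin(a0)*d[0]+np.cos(a0)*d[1])).round(1),r.fun.round(1))
# beam slope in side
B=[((.1,.015,.018),(82,540)),((.1,-.015,.018),(190,562)),((-.1,-.015,.018),(447,98))]
def bp(p,l):
    a=p[2];x=np.array([np.cos(a),np.sin(a),0]);y=np.array([-np.sin(a)*np.cos(p[3]),np.cos(a)*np.cos(p[3]),-np.sin(p[3])]);n=np.cross(x,y)
    return np.array([p[0],p[1],.06])+y*l[0]+x*l[1]+n*l[2]
f=lambda p:np.concatenate([proj("side",bp(p,l))[0]-u(q,250,150,10) for l,q in B])
r=least_squares(f,[.57,-.03,.24,0]);p=r.x;print('beam',p[:2].round(4),np.degrees(p[2]).round(1),'slope',p[3].round(3),r.fun.round(1))
# same formula on p6 / check stand catch/rest bias: predicted slopes' pixel diff at ends
for th in(-.02,0,.02,.09):print(th,[proj("side",bp([p[0],p[1],p[2],th],l))[0].round(1) for l,_ in B])
```

```text
side [ 0.5753 -0.0463] 15.8 rel ridge x,y mm 0.2 1.0 [ 0.1  0.1  0.4 -0.4 -0.3  0.3 -0.2  0. ]
top [ 0.5776 -0.049 ] 13.4 rel ridge x,y mm 0.3 0.1 [-0.2 -0.1  0.1 -0.3  0.2  0.3 -0.1  0.1]
beam [ 0.57  -0.025] 15.0 slope -0.016 [-0.1 -0.3  0.2  0.3 -0.  -0. ]
-0.02 [array([257.6, 203.1]), array([268.7, 205.8]), array([294.2, 159.4])]
0 [array([257.5, 203.8]), array([268.6, 206.5]), array([294.2, 158.9])]
0.02 [array([257.5, 204.4]), array([268.6, 207.2]), array([294.1, 158.4])]
0.09 [array([257.6, 206.6]), array([268.6, 209.4]), array([293.9, 156.8])]
```

Both cameras agree. The saddle is within about 1 mm of the ridge centre and the beam is level within pixel resolution and steady between frames. Nothing else on the bench has moved and the arm is clear, so I'll hand in.

Run:
```python
from h import *
s=optics.grab_frame("side"); print(np.abs(s[150:215,250:305].astype(int)-np.load("s23.npy")[150:215,250:305]).mean())
print(workorder.hand_in())
```

```text
0.6518414918414919
the job is handed in; nothing more can be done
None
```

I laid the beam on the ridge and rest, let go, and slid it until it balanced level by itself. The saddle marker is now astride it over the ridge, and the job is handed in at about 25.5 s of the 72 s.

- **Overshoot:** the beam first tipped up level at about 11.6 s. I then nudged it about 4–5 mm further to centre it, and it tipped onto the low catch. I pushed it back about 5 mm from the other end, and it returned to level untouched before I fetched the saddle. The tip points on both sides put the balance point within about 2 mm of the ridge centre.
- **Saddle:** the last fits put it 0.2–0.3 mm from the ridge centre across the beam. Along the beam it is 0.1 mm off by the top camera and 1.0 mm by the side camera. The two cameras disagree on its yaw, 13.4° against 15.8°; the side view has the beam at 15.0°. The legs hang on both sides of the beam.
- **Level:** the side view gives a beam slope of −0.016 rad, about 0.6 pixel, which I take as level within measurement error. The side view stayed the same from the last check to hand-in.
- **Rest of the bench:** the last top view shows the other objects where they were, and the arm is clear of everything.

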